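# Load the mould chase and lock its gate

## Task

Load every aluminium mould insert bar lying on the green mat into the mould chase, one bar to a channel, pushed fully home: first swing the folded handle of the handwheel up until it latches upright, crank the wheel to its stop to open the gate, then slide the bars in. When all are home, crank the wheel back until the gate is fully closed over them and fold the handle down flat again, which locks the wheel. Leave the tin and the brush where they are.

Things in the scene. Friction and masses are not known exactly. Their poses are not given: they have to be found in the camera images.
- press: mould chase and its handwheel drive, one fixed unit. Origin: on the table, below the middle of the mouths' face; x points into the three channels, y left along the face, z up. Its steel base plate, 10 thick (x -145 to 150, y -100 to 100), is the channels' floor and the apron before them. On the right a green gear box 125 square, 94 high, carries the handwheel: vertical axis at x -60, y -235
- mouth2 (a point): centre of the middle channel's mouth: press x 0, y 0, 25 above the table (height of the centre of a bar on the base plate); x points in. A channel is 39 wide, flared to 46 in its first 16, 33 high under two yellow strips (x 27 to 49, 94 to 116; their top is 52 above the table), open on top elsewhere. Its end wall is 131 in: a bar fully home has its centre at press x 66, its tail 1 inside
- mouth1 (a point): the same of the right channel, press y -60
- mouth3 (a point): the same of the left channel, press y 60. The walls between channels are 21 thick
- gate (a joint): travel of the gate, m: 0 closed, 0.03 open, moved by the wheel (30 mm a turn). Three red teeth 12 wide, 8 thick (press x -10 to -2), reaching 46 above the table, slide along y just before the mouths. Closed: one stands before the middle of each mouth. Open: they stand 30 farther to -y, before the walls, with 48 free between them
- wheel (a joint): angle of the handwheel (disc 150 across, 12 thick, top face 120 above the table), rad: 0 = gate closed, 6.28 = its stop, gate open; grows counter-clockwise seen from above; stays where it is left; needs about 3 N at the handle. While the handle is folded (crank below about 0.65) a dog on it locks the wheel at 0 (or 6.28)
- crank (a joint): angle of the folding handle, rad: 0 folded flat, pointing from rim to hub; 1.57 upright at its stop; latched beyond 1.4. Stiff hinge, stays where left; a sprung detent at about 0.9 to 1.4 takes a few N at the grip either way. Hinge axis level, tangential, 62 from the wheel's axis, 146 above the table; at wheel 0 (and 6.28) it is on the wheel's press -x side, so the folded handle points to press +x
- grip (a point): point on the axis of the handle's red grip, 65 from the fold hinge; x points along the handle away from its hinge, y parallel to the hinge. The grip is a cylinder 28 across, from 20 to 90 beyond the hinge (a 20 wide washer ends the handle at 95); it spins freely on its pin, so it can be cranked round without turning the gripper. Folded, its axis lies 26 above the wheel's face
- hub (a point): centre of the handwheel's top face, 120 above the table
- bar1_c (a point): aluminium mould insert bar, 130 long (its x) x 36 wide (y) x 30 high (z), 0.3 kg, four round cavities on its top; both ends alike. The point is its centre, 15 above its underside, x along its length. Lies flat on the green mat; may be absent
- bar2_c (a point): a second bar like bar1
- bar3_c (a point): a third bar like bar1
- tin: blue tin, 72 across, 110 high, a bystander; origin at the centre of its underside
- brush: brush about 160 long lying on the table, a bystander
Mind the look-alikes: they are no part of the job. What is shaped like the part that bears bar3_c but blue or red is not meant.

How it is judged:
On the way, in this order (a step that is already met when the one before it is completed fails the run):
1. the handle is swung up and latched, the wheel still shut (value of joint crank above 1.4 rad and value of joint wheel below 0.3 rad), for 0.2 s.
2. the wheel is cranked to its stop by the latched handle, gate open (value of joint crank above 1.3 rad and value of joint wheel above 6 rad), for 0.2 s.
3. all the bars are fully home in channels, gate still open (x of each of bar1_c, bar2_c, bar3_c in the frame of press above 0.06 m and y of bar1_c in the frame of press between -0.085 and 0.085 m and z of bar1_c in the frame of press between 0.018 and 0.032 m and angle between the x axis of each of bar1_c, bar2_c, bar3_c and the x axis of press, either way round below 0.08 rad and y of bar2_c in the frame of press between -0.085 and 0.085 m and z of bar2_c in the frame of press between 0.018 and 0.032 m and y of bar3_c in the frame of press between -0.085 and 0.085 m and z of bar3_c in the frame of press between 0.018 and 0.032 m and value of joint wheel above 5.7 rad), for 0.2 s.
4. the gate is cranked shut over the bars with the handle latched (x of each of bar1_c, bar2_c, bar3_c in the frame of press above 0.06 m and y of bar1_c in the frame of press between -0.085 and 0.085 m and z of bar1_c in the frame of press between 0.018 and 0.032 m and angle between the x axis of each of bar1_c, bar2_c, bar3_c and the x axis of press, either way round below 0.08 rad and y of bar2_c in the frame of press between -0.085 and 0.085 m and z of bar2_c in the frame of press between 0.018 and 0.032 m and y of bar3_c in the frame of press between -0.085 and 0.085 m and z of bar3_c in the frame of press between 0.018 and 0.032 m and value of joint wheel below 0.2 rad and value of joint crank above 1.3 rad), for 0.2 s.
At the end, for the whole second after the job is handed in: every bar present lies in a channel of the chase, fully home (its centre at least 60 mm behind the mouth; 66 is against the end wall), the wheel is back at 0 (within 0.2 rad), the handle is folded flat (within 0.3 rad), all at rest (x of each of bar1_c, bar2_c, bar3_c in the frame of press above 0.06 m and y of bar1_c in the frame of press between -0.085 and 0.085 m and z of bar1_c in the frame of press between 0.018 and 0.032 m and angle between the x axis of each of bar1_c, bar2_c, bar3_c and the x axis of press, either way round below 0.08 rad and y of bar2_c in the frame of press between -0.085 and 0.085 m and z of bar2_c in the frame of press between 0.018 and 0.032 m and y of bar3_c in the frame of press between -0.085 and 0.085 m and z of bar3_c in the frame of press between 0.018 and 0.032 m and value of joint wheel below 0.2 rad and value of joint crank below 0.3 rad and linear speed of each of bar1, bar2, bar3 below 0.02 m/s); the robot touches nothing.
It fails at once if the tin is moved or tipped (distance of tin from where it was at the start of the episode above 0.03 m or angle between tin's own z axis and vertical above 0.4 rad).
It fails at once if the brush is moved (distance of brush from where it was at the start of the episode above 0.03 m).
Of bar1, bar2, bar3 only 2 to 3 are there at a start; the rules pass over those that are not, and their reading is None.
At some moment in a run one of bar1, bar2, bar3 may be knocked a few centimetres aside while the robot is not near it.
Once in a run the grip may slacken for a moment while it holds something.
It also fails if it takes over 210 s, if anything falls off the work surface, if the arm or the gripper's body presses on something with over 40 N, if the wrist force passes 120 N, or if a joint passes its speed limit or range.

## Robot

A 6-joint arm with a two-finger parallel gripper is mounted at the origin on the work surface. World frame = base frame: x ahead of the robot, y to its left, z up, the work surface at z = 0. Lengths are in m, angles in rad, forces in N, time in s.
With the tool pointing down it reaches from about 0.275 to 0.825 m from the base axis. Payload 4.9 kg.
Tool frame: the origin (TCP) lies midway between the tips of the shut fingers; the grasp point (between the pads) lies 19 mm behind it (ctrl.grip_depth is the distance from the TCP to the grasp point, in m); z points along the fingers, y is the line along which they close (so a half turn about z gives the same grasp; the last joint's range is limited). The gripper opens to 85 mm and grips with 20 to 120 N. Pads are 22 mm wide; open, the fingers measure 114 mm over their backs; the gripper's body (76 mm by 85 mm) begins 54 mm behind the grasp point. The pads swing forward as they close: fully open they stand 13 mm farther back than shut.
Start: joints at [-1.411, 0.326, -0.193, 1.052, 0, 1.437], TCP at [0.159, -0.526, 0.231] pointing down, gripper open.
Joint ranges: [-2.65, 2.65], [-0.97, 1.79], [-1.3, 1.35], [-1.93, 2.1], [-1.47, 1.37], [-3.14, 3.14]. Speed limits (rad/s): [2.57, 2.57, 3.14, 3.14, 3.14, 3.14].

## Interface

Orientations are given as a unit quaternion [x, y, z, w].
In Python, from rig import ctrl gives the robot as it stands.
- The arm moves only by the shell command python3 -m creep 'ROWS' [OPENING] [FORCE]. ROWS is JSON, one flat list of numbers, 6 for each row, row after row: the shift along the tool's x, y, z in m, then the turn, a rotation vector about the tool's x, y, z in rad. In form: [dx, dy, dz, ax, ay, az, dx, dy, dz, ax, ay, az, ...]. A call has exactly 8 rows; each row shifts and turns the commanded pose from where the row before left it, along the tool's axes as they then stand; what a row does not reach is not made up. A row lasts 1/12 s, in which the tool goes at most 41.7 mm and 7.16 degrees, less where a joint would pass 70% of its speed; a pose out of reach is approached as far as the arm can. A call is refused whole if a number of a shift passes 0.0417 or a number of a turn 0.125, either way. A call with a gripper value outside its range is refused whole. OPENING is the finger opening in m, from 0 to 0.0854, set as the call begins (- or left out, the last holds). The fingers move at their own pace and stop on an object; FORCE is the grip in N (left out, the last holds). Time passes only in rows, so rows that do not move let the fingers close, or fill a call up. It gives the time, the measured TCP pose, the force, the opening and the grip force at its end, in the units of the state.
- ctrl.get_state(): the state, without advancing time (a new reading comes with each control period).
- ctrl.grab_frame(name): name is "scene" or "top" or "wrist"; returns a dict with "color" (400x640x3 uint8, blue, green, red), "K" (3x3 intrinsics, pixels), "cam_to_world" (4x4, takes a point from camera to world coordinates). Camera axes: x right, y up, looking along -z (the intrinsics and any distortion apply to the point x, -y, -z); pixel columns grow to the right and rows downward; lengths in m; the calibration is good to about 2 mm. A picture is of the moment at which its call begins. There is no depth.
- ctrl.finish_job(): hands the job in; it is judged then, once.
The state is a dict: "time_s": time; "joint_positions": joint angles; "joint_vel": joint speeds; "joint_efforts": joint torques, N m; "eef_pos": TCP position; "ee_rot": TCP orientation; "ft_force": force on the tool from outside, world axes, zero at the start; "wrist_torque": the same for the moment, N m; "grip_width": finger opening in m; "grip_force": force on a finger pad.
Only numpy, scipy, OpenCV 4.12 (cv2) and the standard library are available. Lean on these libraries where they do the work, as an engineer would, in place of code of your own. Each camera call takes 0.05 s, during which the arm holds its last target. There are 200 camera calls.

## Working session

There is one attempt and no reset: what is moved stays moved. The work goes in short steps, Python scripts to look and compute and a shell command to move; the robot and the scene stay as the last step left them, time stands still between calls to the robot, and variables do not carry over. Pictures are saved under pics/ and viewed, at most 14 in all, crops included, and the job is handed in when it is done.

```bash
ls; mkdir -p pics
python3 - <<'E'
from rig import ctrl
import cv2,numpy as np
for n in ["scene","top"]:
    f=ctrl.grab_frame(n); cv2.imwrite(f"pics/{n}0.png",f["color"]); np.savez(f"pics/{n}0.npz",**{k:np.array(f[k]) for k in("K","cam_to_world")}); print(n,f.keys(),np.round(f["K"],1).tolist(),np.round(f["cam_to_world"],3).tolist())
print(ctrl.get_state())
E
```

```text
pics
scene dict_keys(['color', 'K', 'cam_to_world']) [[456.8, 0.0, 319.0], [0.0, 456.8, 198.8], [0.0, 0.0, 1.0]] [[0.673, -0.632, 0.385, 1.066], [0.74, 0.57, -0.358, -0.537], [0.006, 0.526, 0.851, 1.322], [0.0, 0.0, 0.0, 1.0]]
top dict_keys(['color', 'K', 'cam_to_world']) [[405.0, 0.0, 331.7], [0.0, 405.0, 205.8], [0.0, 0.0, 1.0]] [[0.014, 0.999, -0.045, 0.444], [-1.0, 0.015, 0.009, -0.046], [0.01, 0.045, 0.999, 1.438], [0.0, 0.0, 0.0, 1.0]]
{'time_s': 0.1, 'joint_positions': array([-1.41120446e+00,  3.26909679e-01, -1.93444450e-01,  1.05202946e+00,
        7.69176414e-06,  1.43659955e+00]), 'joint_vel': array([ 0.00193029, -0.00159112,  0.00414703,  0.00052531,  0.00105356,
        0.00014696]), 'joint_efforts': array([ 1.26438513e-04, -4.44240189e+01,  2.63037944e+01,  7.88196106e-03,
       -6.96516099e-05,  6.78072723e-06]), 'eef_pos': array([ 0.15920185, -0.52591806,  0.23057339]), 'ee_rot': array([ 9.89230104e-01,  1.46366564e-01, -6.23134022e-06, -7.93617001e-04]), 'ft_force': array([ 0.53490792, -0.40433121,  0.20193423]), 'wrist_torque': array([-0.00158879, -0.04134859,  0.03284327]), 'grip_force': 0.0, 'grip_width': 0.0853482251143018}
```

View pics/top0.png

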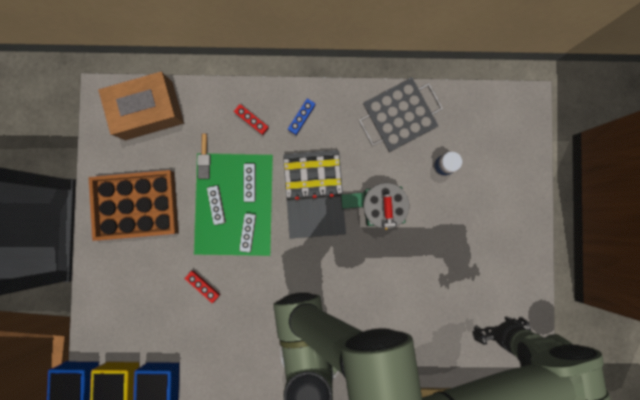

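View pics/scene0.png

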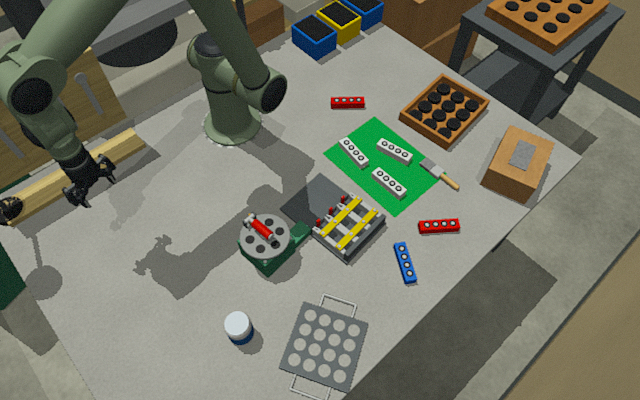

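The top view shows three aluminium bars on the mat, at about (249,183), (215,205) and (247,233). The look-alikes are red (252,120), red (202,286) and blue (302,116). I rule those out by colour and because they lie off the mat. The press plate is near (316,215), the wheel near (386,206), the tin at (448,162) and the brush at (204,160). Next is a close crop.

```bash
cat > h.py <<'E'
import numpy as np,cv2
from rig import ctrl
from scipy.spatial.transform import Rotation as R
def ray(K,T,uv,z):
    uv=np.atleast_2d(uv).astype(float); d=np.c_[(uv[:,0]-K[0,2])/K[0,0],-(uv[:,1]-K[1,2])/K[1,1],-np.ones(len(uv))]@T[:3,:3].T
    s=(z-T[2,3])/d[:,2]; return (T[:3,3]+d*s[:,None])[:,:2]
def proj(K,T,P):
    c=(np.atleast_2d(P)-T[:3,3])@T[:3,:3]; return np.c_[K[0,2]+K[0,0]*c[:,0]/-c[:,2],K[1,2]+K[1,1]*c[:,1]/c[:,2]]
def grab(n):
    f=ctrl.grab_frame(n); return f["color"],np.array(f["K"]),np.array(f["cam_to_world"])
E
python3 - <<'E'
import cv2
a=cv2.imread("pics/top0.png")[135:265,185:425]; cv2.imwrite("pics/topc.png",cv2.resize(a,None,fx=3.3,fy=3.3,interpolation=cv2.INTER_CUBIC))
b=cv2.imread("pics/scene0.png")[165:285,230:390]; cv2.imwrite("pics/scc.png",cv2.resize(b,None,fx=5,fy=5,interpolation=cv2.INTER_CUBIC))
E
```

```text
(no output)
```

View pics/topc.png

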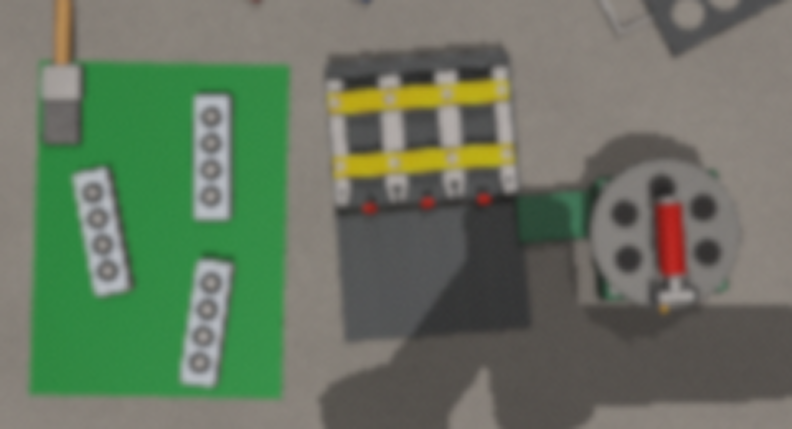

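View pics/scc.png

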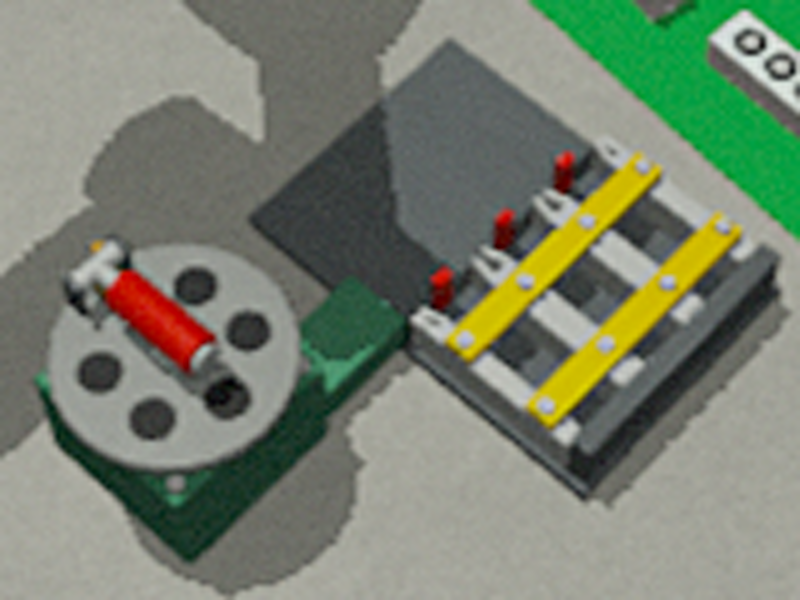

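```bash
cat > fit.py <<'E'
from h import *
from scipy.optimize import least_squares
C={n:np.load(f"pics/{n}0.npz") for n in("top","scene")}
o={"top":[((346,341),(-145,100,10)),((529,326),(-145,-100,10)),((369,206),(-6,60,46)),((428,201),(-6,0,46)),((485,197),(-6,-60,46)),((665,232),(-60,-235,120)),((423,160),(38,0,52)),((420,97),(105,0,52))],
"scene":[((452,40),(-145,100,10)),((252,217),(-145,-100,10)),((567,157),(-6,60,46)),((505,214),(-6,0,46)),((443,272),(-6,-60,46)),((174,357),(-60,-235,120)),((555,255),(38,0,52)),((635,318),(105,0,52))]}
def full(n,c): return (184.65+c[0]/3.3,134.65+c[1]/3.3) if n=="top" else (229.6+c[0]/5,164.6+c[1]/5)
def res(p):
    r=[]
    for n in o:
        for c,m in o[n]:
            m=np.array(m)/1e3; P=np.r_[R.from_euler("z",p[2]).as_matrix()[:2,:2]@m[:2]+p[:2],m[2]]
            r.append(proj(C[n]["K"],C[n]["cam_to_world"],P)[0]-full(n,c))
    return np.array(r).ravel()
s=least_squares(res,[0.45,0,0],loss="soft_l1"); print("press",s.x, np.round(res(s.x).reshape(-1,2),1).tolist())
p=s.x; M=R.from_euler("z",p[2]).as_matrix()[:2,:2]
for n,m in dict(hub=(-.06,-.235),hinge=(-.122,-.235),grip=(-.057,-.235),m1=(0,-.06),m2=(0,0),m3=(0,.06)).items(): print(n,np.round(M@m+p[:2],4))
# bars: white-ish blobs on mat in top image
im=cv2.imread("pics/top0.png"); hsv=cv2.cvtColor(im,cv2.COLOR_BGR2HSV)
g=cv2.inRange(hsv,(45,100,40),(85,255,255)); cs,_=cv2.findContours(g,0,2); hull=cv2.convexHull(max(cs,key=cv2.contourArea))
m=np.zeros_like(g); cv2.fillConvexPoly(m,hull,255); m&=cv2.inRange(hsv,(0,0,130),(180,70,255)); m=cv2.morphologyEx(m,cv2.MORPH_CLOSE,np.ones((3,3)))
for c in cv2.findContours(m,0,2)[0]:
    if cv2.contourArea(c)<150: continue
    b=cv2.boxPoints(cv2.minAreaRect(c)); w=ray(C["top"]["K"],C["top"]["cam_to_world"],b,.03)
    e=[w[1]-w[0],w[2]-w[1]]; L=max(e,key=np.linalg.norm); print("bar",np.round(w.mean(0),4),"lens",[round(np.linalg.norm(x),3) for x in e],"yaw",round(np.arctan2(L[1],L[0])%np.pi,3))
for n,uv,z in(("tin",(448,162),.11),("brush",(204,172),.02)): print(n,ray(C["top"]["K"],C["top"]["cam_to_world"],uv,z))
E
python3 fit.py
```

```text
press [0.54637122 0.00343813 0.09076998] [[-0.8, 0.0], [0.5, 0.2], [-0.1, 0.0], [-0.5, 0.2], [-0.4, 0.1], [-0.0, 0.3], [-0.0, -0.2], [-0.6, -0.5], [-0.3, -0.3], [-0.9, 0.5], [-0.3, 0.9], [-0.1, 1.0], [-0.2, 1.3], [0.0, -0.6], [0.3, -0.1], [0.3, -0.1]]
hub [ 0.5079 -0.236 ]
hinge [ 0.4462 -0.2417]
grip [ 0.5109 -0.2358]
m1 [ 0.5518 -0.0563]
m2 [0.5464 0.0034]
m3 [0.5409 0.0632]
bar [0.4104 0.2329] lens [np.float64(0.131), np.float64(0.038)] yaw 3.024
bar [0.5045 0.3457] lens [np.float64(0.038), np.float64(0.133)] yaw 0.214
bar [0.5846 0.2315] lens [np.float64(0.038), np.float64(0.129)] yaw 0.023
tin [[ 0.6547376 -0.4411645]]
brush [[0.61999842 0.39010766]]
```

```bash
cat >> h.py <<'E'
PX=np.array([0.54637,0.00344]); PY=0.0908
def w(px,py): return R.from_euler("z",PY).as_matrix()[:2,:2]@[px,py]+PX
def pl(xy,z,yaw=PY):
    "tool assumed down: turn about tool z, then shift in the turned tool frame (mm)"
    s=ctrl.get_state(); r=R.from_quat(s["ee_rot"]); m=r.as_matrix(); y=np.arctan2(m[1,0],m[0,0])
    tz=(y-yaw+np.pi)%(2*np.pi)-np.pi
    d=np.r_[xy,z]-s["eef_pos"]; c,n=np.cos(yaw),np.sin(yaw)
    print("turn z %.3f"%tz,"shift mm",np.round([1e3*(c*d[0]+n*d[1]),1e3*(n*d[0]-c*d[1]),-1e3*d[2]],1),"tilt",np.round(m[:2,2],3),"t %.1f"%s["time_s"],"F",np.round(s["ft_force"],1),"grip",round(s["grip_width"],4),round(s["grip_force"],1),"eef",np.round(s["eef_pos"],4))
def pp():
    s=ctrl.get_state(); q=R.from_euler("z",-PY).as_matrix()[:2,:2]@(s["eef_pos"][:2]-PX); print("press-frame tcp mm",np.round(1e3*np.r_[q,s["eef_pos"][2]],1),"F",np.round(s["ft_force"],1),"grip",round(s["grip_width"],4),round(s["grip_force"],1),"t",round(s["time_s"],1))
E
python3 -c "
from h import *
pl(w(-.057,-.235),.20)"
```

```text
turn z 0.203 shift mm [ 376.6 -257.1   30.6] tilt [-0.     0.002] t 0.1 F [ 0.5 -0.4  0.2] grip 0.0853 0.0 eef [ 0.1592 -0.5259  0.2306]
```

```bash
python3 -m creep '[0,0,0,0,0,0.1015, 0,0,0,0,0,0.1015, 0.0269,-0.01836,0.0022,0,0,0, 0.0269,-0.01836,0.0022,0,0,0, 0.0269,-0.01836,0.0022,0,0,0, 0.0269,-0.01836,0.0022,0,0,0, 0.0269,-0.01836,0.0022,0,0,0, 0.0269,-0.01836,0.0022,0,0,0]' 0.0854 40
python3 -m creep '[0.0269,-0.01836,0.0022,0,0,0, 0.0269,-0.01836,0.0022,0,0,0, 0.0269,-0.01836,0.0022,0,0,0, 0.0269,-0.01836,0.0022,0,0,0, 0.0269,-0.01836,0.0022,0,0,0, 0.0269,-0.01836,0.0022,0,0,0, 0.0269,-0.01836,0.0022,0,0,0, 0.0269,-0.01836,0.0022,0,0,0]'
python3 -c "
from h import *
pl(w(-.057,-.235),.129)
c,K,T=grab('wrist'); 
for p in [w(-.057,-.235),w(-.032,-.235),w(-.102,-.235)]:
    u=proj(K,T,np.r_[p,.146])[0]; print(u); cv2.circle(c,tuple(int(x) for x in u),4,(0,255,0),1)
cv2.imwrite('pics/w1.png',c)"
```

```text
time_s: 0.77
eef_pos: [0.3108, -0.4007, 0.2177]
ee_rot: [0.999, 0.045, -0.0, -0.0]
ft_force: [0.5, 0.2, -0.2]
grip_width: 0.0853
grip_force: 0.0
time_s: 1.43
eef_pos: [0.5119, -0.2349, 0.2]
ee_rot: [0.999, 0.045, -0.0, -0.0]
ft_force: [0.6, -0.5, -0.6]
grip_width: 0.0856
grip_force: 0.0
turn z 0.000 shift mm [-1.   0.8 71. ] tilt [-0.001  0.   ] t 1.4 F [ 0.6 -0.5 -0.6] grip 0.0856 0.0 eef [ 0.5119 -0.2349  0.2   ]
[328.58743355 224.74973291]
[328.65102422 188.01289602]
[328.48420353 284.38654266]
```

View pics/w1.png

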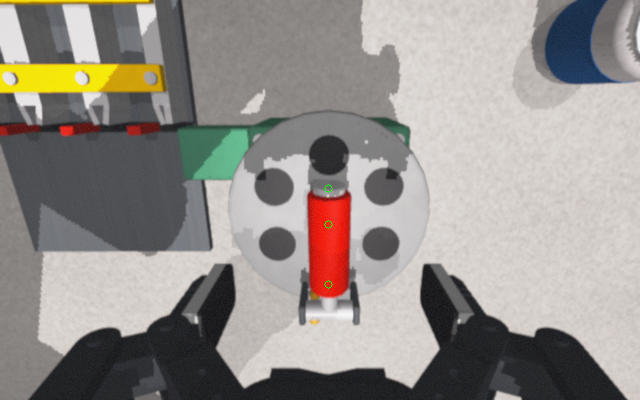

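The wrist view shows the red grip centred at (328,243), the hinge at (328,312), and all three markers on the handle axis, so the press pose holds. Next I descend, grip and swing the handle up.

```bash
python3 -m creep '[-0.001,0.0008,0.012,0,0,0, 0,0,0.012,0,0,0, 0,0,0.012,0,0,0, 0,0,0.012,0,0,0, 0,0,0.012,0,0,0, 0,0,0.008,0,0,0, 0,0,0.003,0,0,0, 0,0,0,0,0,0]' 0.0854 30 >/dev/null
python3 -m creep '[0,0,0,0,0,0, 0,0,0,0,0,0, 0,0,0,0,0,0, 0,0,0,0,0,0, 0,0,0,0,0,0, 0,0,0,0,0,0, 0,0,0,0,0,0, 0,0,0,0,0,0]' 0.015 30
python3 -c "
from h import *
pl(w(-.057,-.235),.129);pp()"
```

```text
time_s: 2.82
eef_pos: [0.5104, -0.2361, 0.1296]
ee_rot: [0.999, 0.046, 0.0, -0.001]
ft_force: [0.4, 5.1, 1.6]
grip_width: 0.0268
grip_force: 30.9
turn z 0.001 shift mm [ 0.6 -0.3  0.6] tilt [0.001 0.002] t 2.8 F [0.4 5.1 1.6] grip 0.0268 30.9 eef [ 0.5104 -0.2361  0.1296]
press-frame tcp mm [ -57.6 -235.3  129.6] F [0.4 5.1 1.6] grip 0.0268 30.9 t 2.8
```

```bash
python3 -m creep '[-0.0003,0,-0.0064,0,0,0, -0.0009,0,-0.0063,0,0,0, -0.0016,0,-0.0062,0,0,0, -0.0021,0,-0.006,0,0,0, -0.0027,0,-0.0058,0,0,0, -0.0033,0,-0.0055,0,0,0, -0.0038,0,-0.0051,0,0,0, -0.0043,0,-0.0047,0,0,0]'
python3 -c "
from h import *
pp()"
python3 -m creep '[-0.0047,0,-0.0043,0,0,0, -0.0051,0,-0.0038,0,0,0, -0.0055,0,-0.0033,0,0,0, -0.0058,0,-0.0027,0,0,0, -0.006,0,-0.0021,0,0,0, -0.0062,0,-0.0016,0,0,0, -0.0063,0,-0.0009,0,0,0, -0.0064,0,-0.0003,0,0,0]'
python3 -c "
from h import *
pp()
c,K,T=grab('scene'); p=proj(K,T,np.r_[w(-.122,-.235),.2])[0].astype(int); a=c[p[1]-60:p[1]+60,p[0]-80:p[0]+80]; cv2.imwrite('pics/s2.png',cv2.resize(a,None,fx=4,fy=4,interpolation=2))"
```

```text
time_s: 3.48
eef_pos: [0.4898, -0.238, 0.1752]
ee_rot: [0.999, 0.045, -0.001, -0.001]
ft_force: [-0.5, 4.8, -10.0]
grip_width: 0.0268
grip_force: 30.4
press-frame tcp mm [ -78.2 -235.3  175.2] F [ -0.5   4.8 -10. ] grip 0.0268 30.4 t 3.5
time_s: 4.15
eef_pos: [0.4466, -0.2437, 0.1957]
ee_rot: [0.999, 0.045, 0.002, 0.001]
ft_force: [4.0, 3.5, -4.8]
grip_width: 0.0267
grip_force: 29.7
press-frame tcp mm [-121.8 -237.   195.7] F [ 4.   3.5 -4.8] grip 0.0267 29.7 t 4.2
```

View pics/s2.png

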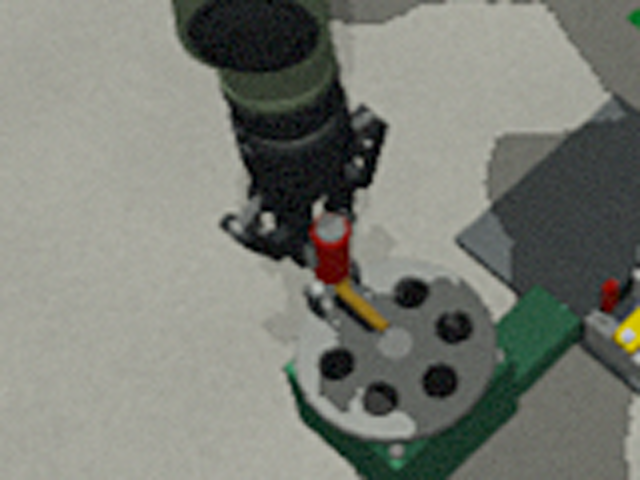

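The handle stands upright at (330,245) in this crop, and the wheel hasn't turned. I'll push lightly against the stop to be sure it's latched.

```bash
python3 -m creep '[-0.0015,0,0,0,0,0, -0.0015,0,0,0,0,0, -0.0015,0,0,0,0,0, -0.0015,0,0,0,0,0, 0,0,0,0,0,0, 0,0,0,0,0,0, 0,0,0,0,0,0, 0,0,0,0,0,0]'
python3 -c "
from h import *
pp()"
```

```text
time_s: 4.87
eef_pos: [0.4409, -0.2447, 0.1957]
ee_rot: [0.999, 0.045, 0.002, 0.001]
ft_force: [5.2, 0.8, 2.7]
grip_width: 0.0269
grip_force: 30.1
press-frame tcp mm [-127.5 -237.5  195.7] F [5.2 0.8 2.7] grip 0.0269 30.1 t 4.9
```

```bash
python3 -m creep '[-0.0015,0,0,0,0,0, -0.0015,0,0,0,0,0, -0.001,0,0,0,0,0, -0.001,0,0,0,0,0, 0,0,0,0,0,0, 0,0,0,0,0,0, 0,0,0,0,0,0, 0,0,0,0,0,0]'
python3 -c "
from h import *
pp()
c,K,T=grab('wrist'); cv2.imwrite('pics/w2.png',c)"
```

```text
time_s: 5.53
eef_pos: [0.4352, -0.2451, 0.1952]
ee_rot: [0.999, 0.045, 0.001, 0.001]
ft_force: [4.4, -1.3, 4.1]
grip_width: 0.0263
grip_force: 28.9
press-frame tcp mm [-133.3 -237.4  195.2] F [ 4.4 -1.3  4.1] grip 0.0263 28.9 t 5.5
```

View pics/w2.png

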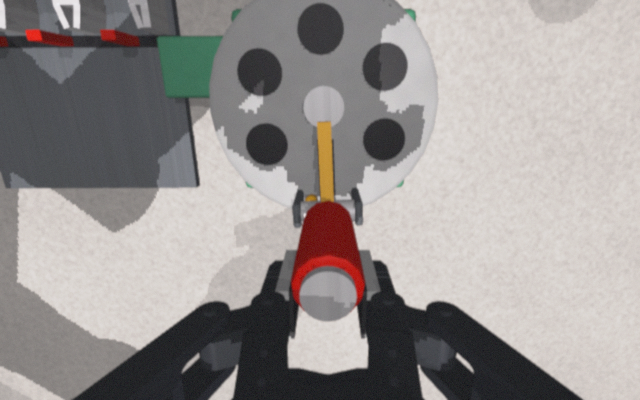

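The wrist view shows the handle's end washer at (329,293) and its hinge at (329,208). I'll work out the handle angle from these.

```bash
python3 -c "
from h import *
c,K,T=grab('wrist')
print(proj(K,T,np.r_[w(-.122,-.235),.146]),proj(K,T,np.r_[w(-.06,-.235),.12]))
for a in (1.3,1.4,1.5,1.57,1.65): print(a,proj(K,T,np.r_[w(-.122+.095*np.cos(a),-.235),.146+.095*np.sin(a)]))"
```

```text
[[323.47163744 209.7286001 ]] [[323.49790261 105.372305  ]]
1.3 [[320.58823307 231.60525432]]
1.4 [[320.65661799 259.2375563 ]]
1.5 [[320.77453897 285.26562029]]
1.57 [[320.88318837 302.09159277]]
1.65 [[321.02966162 319.59439831]]
```

The handle is at about 1.54 rad, which is latched, but the pads slid about 10 mm past the grip axis. I'll ease open, recentre and regrip.

```bash
python3 -m creep '[0,0,0,0,0,0, 0,0,0,0,0,0, 0,0,0,0,0,0, 0.003,0,0,0,0,0, 0.003,-0.001,0,0,0,0, 0.003,-0.001,0,0,0,0, 0.002,0,0,0,0,0, 0,0,0,0,0,0]' 0.045 40
python3 -m creep '[0,0,0,0,0,0, 0,0,0,0,0,0, 0,0,0,0,0,0, 0,0,0,0,0,0, 0,0,0,0,0,0, 0,0,0,0,0,0, 0,0,0,0,0,0, 0,0,0,0,0,0]' 0.015 40
python3 -c "
from h import *
pp()
a=np.radians(np.arange(180,541,15)); d=np.diff(np.c_[62*np.cos(a),-62*np.sin(a)],axis=0); print(np.round(d,1).tolist())"
```

```text
time_s: 6.3
eef_pos: [0.4456, -0.241, 0.1944]
ee_rot: [0.999, 0.046, -0.0, -0.0]
ft_force: [-0.2, 0.4, 0.2]
grip_width: 0.045
grip_force: 0.0
time_s: 6.97
eef_pos: [0.4454, -0.2418, 0.1948]
ee_rot: [0.999, 0.045, 0.0, 0.001]
ft_force: [0.0, -4.5, 2.0]
grip_width: 0.0276
grip_force: 29.0
press-frame tcp mm [-122.8 -235.   194.8] F [ 0.  -4.5  2. ] grip 0.0276 29.0 t 7.0
[[2.1, 16.0], [6.2, 15.0], [9.9, 12.8], [12.8, 9.9], [15.0, 6.2], [16.0, 2.1], [16.0, -2.1], [15.0, -6.2], [12.8, -9.9], [9.9, -12.8], [6.2, -15.0], [2.1, -16.0], [-2.1, -16.0], [-6.2, -15.0], [-9.9, -12.8], [-12.8, -9.9], [-15.0, -6.2], [-16.0, -2.1], [-16.0, 2.1], [-15.0, 6.2], [-12.8, 9.9], [-9.9, 12.8], [-6.2, 15.0], [-2.1, 16.0]]
```

```bash
python3 -m creep '[0,0,0,0,0,0, 0,0,0,0,0,0, 0.0021,0.016,0,0,0,0, 0.0062,0.015,0,0,0,0, 0.0099,0.0128,0,0,0,0, 0.0128,0.0099,0,0,0,0, 0.015,0.0062,0,0,0,0, 0.016,0.0021,0,0,0,0]' 0.015 100
python3 -c "
from h import *
pp()
c,K,T=grab('wrist'); cv2.imwrite('pics/w3.png',c)"
```

```text
time_s: 7.63
eef_pos: [0.5127, -0.2978, 0.195]
ee_rot: [0.999, 0.045, 0.0, -0.0]
ft_force: [-2.9, 0.1, 7.2]
grip_width: 0.0263
grip_force: 98.7
press-frame tcp mm [ -60.8 -297.   195. ] F [-2.9  0.1  7.2] grip 0.0263 98.7 t 7.6
```

View pics/w3.png

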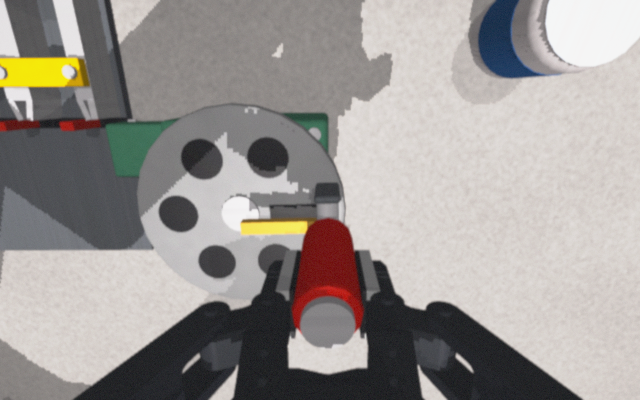

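A quarter turn is done: the spoke now points to press -y and the handle is centred in the pads at (329,290). I carry on to the stop.

```bash
python3 -m creep '[0.016,-0.0021,0,0,0,0, 0.015,-0.0062,0,0,0,0, 0.0128,-0.0099,0,0,0,0, 0.0099,-0.0128,0,0,0,0, 0.0062,-0.015,0,0,0,0, 0.0021,-0.016,0,0,0,0, -0.0021,-0.016,0,0,0,0, -0.0062,-0.015,0,0,0,0]' >/dev/null
python3 -c "
from h import *
pp()"
python3 -m creep '[-0.0099,-0.0128,0,0,0,0, -0.0128,-0.0099,0,0,0,0, -0.015,-0.0062,0,0,0,0, -0.016,-0.0021,0,0,0,0, -0.016,0.0021,0,0,0,0, -0.015,0.0062,0,0,0,0, -0.0128,0.0099,0,0,0,0, -0.0099,0.0128,0,0,0,0]' >/dev/null
python3 -c "
from h import *
pp()"
python3 -m creep '[-0.0062,0.015,0,0,0,0, -0.0021,0.016,0,0,0,0, 0,0.002,0,0,0,0, 0,0,0,0,0,0, 0,0,0,0,0,0, 0,0,0,0,0,0, 0,0,0,0,0,0, 0,0,0,0,0,0]' >/dev/null
python3 -c "
from h import *
pp()
c,K,T=grab('wrist'); cv2.imwrite('pics/w4.png',c); print(proj(K,T,np.r_[w(-.06,-.235),.12]),proj(K,T,np.r_[w(-.006,-.06),.046]),proj(K,T,np.r_[w(-.006,-.09),.046]))"
```

```text
press-frame tcp mm [  -8.2 -203.6  195. ] F [-8.2 -8.7  6.4] grip 0.0262 98.9 t 8.3
press-frame tcp mm [-113.9 -201.4  195. ] F [4.7 1.9 3.5] grip 0.0262 99.5 t 9.0
press-frame tcp mm [-122.9 -235.3  195. ] F [-1.1 -0.3  7.6] grip 0.0257 100.1 t 9.7
[[327.24762645 121.81190266]] [[113.40625317  46.10473328]] [[150.0806956   46.13393488]]
```

View pics/w4.png

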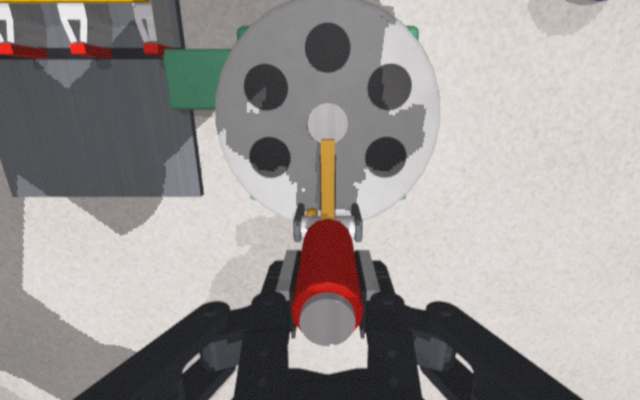

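The gate tooth at (151,47) matches its computed open position (150,46), so the wheel is at its stop. I'll release, rise and look at the bars again.

```bash
python3 -m creep '[0,0,0,0,0,0, 0,0,0,0,0,0, 0,0,0,0,0,0, 0,0,-0.01,0,0,0, 0,0,-0.02,0,0,0, 0,0,-0.02,0,0,0, 0,0,-0.02,0,0,0, 0,0,-0.01,0,0,0]' 0.07 60 >/dev/null
cat >> h.py <<'E'
def bars(n="top"):
    im,K,T=grab(n); hsv=cv2.cvtColor(im,cv2.COLOR_BGR2HSV); out=[]
    g=cv2.inRange(hsv,(45,100,30),(85,255,255)); g=cv2.morphologyEx(g,cv2.MORPH_OPEN,np.ones((3,3))); cs,_=cv2.findContours(g,0,2); hull=cv2.convexHull(max(cs,key=cv2.contourArea))
    m=np.zeros_like(g); cv2.fillConvexPoly(m,hull,255); m&=cv2.inRange(hsv,(0,0,130),(180,70,255)); m=cv2.morphologyEx(m,cv2.MORPH_CLOSE,np.ones((3,3)))
    for c in cv2.findContours(m,0,2)[0]:
        if cv2.contourArea(c)<120: continue
        v=ray(K,T,cv2.boxPoints(cv2.minAreaRect(c)),.03)
        e=[v[1]-v[0],v[2]-v[1]]; L=max(e,key=np.linalg.norm); y=np.arctan2(L[1],L[0]); y=(y+np.pi/2)%np.pi-np.pi/2
        cen=v.mean(0); out.append((cen,y)); print("bar",np.round(cen,4),"lens",[round(np.linalg.norm(x),3) for x in e],"yaw",round(y,3))
    return out,im
def gp(b,back=.04): c,y=b; return c-back*np.array([np.cos(y),np.sin(y)])
E
python3 -c "
from h import *
pp(); b,im=bars()
for k in b: pl(gp(k),.15,k[1])"
```

```text
press-frame tcp mm [-122.3 -236.7  277.2] F [ 0.4 -0.5  0.8] grip 0.0698 0.0 t 10.4
bar [0.4109 0.2328] lens [np.float64(0.132), np.float64(0.039)] yaw -0.113
bar [0.5048 0.3458] lens [np.float64(0.038), np.float64(0.135)] yaw 0.223
bar [0.5846 0.2315] lens [np.float64(0.038), np.float64(0.129)] yaw 0.023
turn z 0.204 shift mm [-129.1 -469.6  128.2] tilt [ 0.004 -0.003] t 10.4 F [ 0.1 -1.1  1.4] grip 0.0698 0.0 eef [ 0.4466 -0.2439  0.2782]
turn z -0.132 shift mm [ 147.2 -562.2  128.2] tilt [ 0.004 -0.003] t 10.4 F [ 0.1 -1.1  1.4] grip 0.0698 0.0 eef [ 0.4466 -0.2439  0.2782]
turn z 0.068 shift mm [ 109.  -472.1  128.2] tilt [ 0.004 -0.003] t 10.4 F [ 0.1 -1.1  1.4] grip 0.0698 0.0 eef [ 0.4466 -0.2439  0.2782]
```

```bash
python3 -m creep '[0,0,0,0,0,0.102, 0,0,0,0,0,0.102, -0.0092,-0.0335,0.0092,0,0,0, -0.0092,-0.0335,0.0092,0,0,0, -0.0092,-0.0335,0.0092,0,0,0, -0.0092,-0.0335,0.0092,0,0,0, -0.0092,-0.0335,0.0092,0,0,0, -0.0092,-0.0335,0.0092,0,0,0]' >/dev/null
python3 -m creep '[-0.0092,-0.0335,0.0092,0,0,0, -0.0092,-0.0335,0.0092,0,0,0, -0.0092,-0.0335,0.0092,0,0,0, -0.0092,-0.0335,0.0092,0,0,0, -0.0092,-0.0335,0.0092,0,0,0, -0.0092,-0.0335,0.0092,0,0,0, -0.0092,-0.0335,0.0092,0,0,0, -0.0092,-0.0335,0.0092,0,0,0]' >/dev/null
python3 -c "
from h import *
b,im=bars('wrist'); cv2.imwrite('pics/w5.png',im)
for k in b: pl(gp(k),.006,k[1])
b,im=bars()
"
```

```text
bar [0.4106 0.2319] lens [np.float64(0.036), np.float64(0.131)] yaw -0.085
bar [0.4911 0.3438] lens [np.float64(0.013), np.float64(0.012)] yaw 1.568
bar [0.4699 0.3291] lens [np.float64(0.051), np.float64(0.069)] yaw 0.273
turn z 0.108 shift mm [  10.1 -123.6  146.5] tilt [-0.008  0.104] t 11.8 F [-2.3 -0.5 -1.6] grip 0.0698 0.0 eef [0.3503 0.113  0.1525]
turn z -1.545 shift mm [191.1 140.2 146.5] tilt [-0.008  0.104] t 11.8 F [-2.3 -0.5 -1.6] grip 0.0698 0.0 eef [0.3503 0.113  0.1525]
turn z -0.250 shift mm [ 133.5 -175.9  146.5] tilt [-0.008  0.104] t 11.8 F [-2.3 -0.5 -1.6] grip 0.0698 0.0 eef [0.3503 0.113  0.1525]
bar [0.4205 0.2318] lens [np.float64(0.111), np.float64(0.038)] yaw -0.128
bar [0.5043 0.3461] lens [np.float64(0.037), np.float64(0.132)] yaw 0.217
bar [0.5846 0.2315] lens [np.float64(0.038), np.float64(0.129)] yaw 0.023
```

View pics/w5.png

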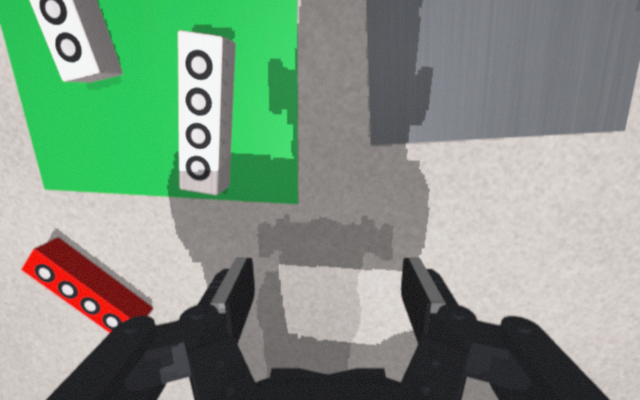

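The wrist view shows the wanted bar at (200,112) with the tool lagging behind its target, because joint speed clipped the move. I'll settle, then correct tilt and position.

```bash
cat >> h.py <<'E'
def pf(xy,z,yaw=PY):
    "full turn (rotvec, current tool frame), then shift in the turned frame, mm"
    s=ctrl.get_state(); r=R.from_quat(s["ee_rot"]); t=R.from_euler("z",yaw)*R.from_euler("x",np.pi)
    t2=R.from_euler("z",yaw+np.pi)*R.from_euler("x",np.pi)
    print("rotvec",np.round((r.inv()*t).as_rotvec(),4),"shift",np.round(1e3*t.inv().apply(np.r_[xy,z]-s["eef_pos"]),1),"F",np.round(s["ft_force"],1),"grip",round(s["grip_width"],4),round(s["grip_force"],1),"t",round(s["time_s"],1),"eef",np.round(s["eef_pos"],4))
E
python3 -m creep '[0,0,0,0,0,0, 0,0,0,0,0,0, 0,0,0,0,0,0, 0,0,0,0,0,0, 0,0,0,0,0,0, 0,0,0,0,0,0, 0,0,0,0,0,0, 0,0,0,0,0,0]' >/dev/null
python3 -c "
from h import *
print(ctrl.get_state()['joint_positions'])
pf(gp((np.array([.4107,.2328]),-.115)),.10,-.115)"
```

```text
[ 0.01852723  0.06293932 -0.75019287  0.75872332  0.1013815   3.14062538]
rotvec [-0.1012  0.0078  0.1343] shift [   2.2 -127.6   54.5] F [-0.  -0.3  1.4] grip 0.0699 0.0 t 12.6 eef [0.3542 0.1109 0.1545]
```

Joint 6 has reached its limit at 3.14. The grasp is the same after a half turn, so I'll unwind it by π.

```bash
sed -i 's/def pf(xy,z,yaw=PY):/def pf(xy,z,yaw=PY):\n    yaw=yaw+np.pi/' h.py
python3 -m creep '[0,0,0,-0.1012,0.0078,0, 0,0,0,0,0,-0.12, 0,0,0,0,0,-0.12, 0,0,0,0,0,-0.12, 0,0,0,0,0,-0.12, 0,0,0,0,0,-0.12, 0,0,0,0,0,-0.12, 0,0,0,0,0,-0.12]' >/dev/null
for i in 1 2; do python3 -m creep '[0,0,0,0,0,-0.12, 0,0,0,0,0,-0.12, 0,0,0,0,0,-0.12, 0,0,0,0,0,-0.12, 0,0,0,0,0,-0.12, 0,0,0,0,0,-0.12, 0,0,0,0,0,-0.12, 0,0,0,0,0,-0.12]' >/dev/null; done
python3 -m creep '[0,0,0,0,0,-0.12, 0,0,0,0,0,-0.12, 0,0,0,0,0,0, 0,0,0,0,0,0, 0,0,0,0,0,0, 0,0,0,0,0,0, 0,0,0,0,0,0, 0,0,0,0,0,0]' >/dev/null
python3 -c "
from h import *
print(ctrl.get_state()['joint_positions'])
pf(gp((np.array([.4107,.2328]),-.115)),.10,-.115); bars()"
```

```text
[ 0.03763483  0.05827758 -0.75071004  0.75515771  0.0155545   0.14131924]
rotvec [0.0164 0.0043 0.0114] shift [  0.7 146.5  54.4] F [-0.3  0.  -0.2] grip 0.07 0.0 t 15.2 eef [0.3548 0.0917 0.1544]
bar [0.4186 0.2321] lens [np.float64(0.115), np.float64(0.038)] yaw -0.118
bar [0.5427 0.3273] lens [np.float64(0.037), np.float64(0.133)] yaw 0.222
bar [0.5846 0.2315] lens [np.float64(0.038), np.float64(0.129)] yaw 0.023
```

One bar has been knocked to (0.543,0.327), so I'll measure again before I take that one. First I grasp bar A.

```bash
python3 -m creep '[0,0,0,0.0164,0.0043,0.0114, 0.0001,0.021,0.0078,0,0,0, 0.0001,0.021,0.0078,0,0,0, 0.0001,0.021,0.0078,0,0,0, 0.0001,0.021,0.0078,0,0,0, 0.0001,0.021,0.0078,0,0,0, 0.0001,0.021,0.0078,0,0,0, 0.0001,0.021,0.0078,0,0,0]' >/dev/null
python3 -c "
from h import *
b,im=bars('wrist'); pf(gp((np.array([.4107,.2328]),-.115)),.006,-.115)"
```

```text
bar [0.429  0.3063] lens [np.float64(0.006), np.float64(0.039)] yaw 0.379
bar [0.4084 0.2347] lens [np.float64(0.132), np.float64(0.036)] yaw -0.14
rotvec [ 0.002  -0.0003  0.0025] shift [-0.1 -4.5 92.5] F [ 1.   0.2 -0.6] grip 0.0698 0.0 t 16.0 eef [0.3714 0.2419 0.0985]
```

```bash
python3 -m creep '[0,-0.002,0.015,0,0,0.0025, 0,-0.002,0.015,0,0,0, 0,0,0.015,0,0,0, 0,0,0.015,0,0,0, 0,0,0.015,0,0,0, 0,0,0.012,0,0,0, 0,0,0.0055,0,0,0, 0,0,0,0,0,0]' >/dev/null
python3 -m creep '[0,0,0,0,0,0, 0,0,0,0,0,0, 0,0,0,0,0,0, 0,0,0,0,0,0, 0,0,0,0,0,0, 0,0,0,0,0,0, 0,0,0,0,0,0, 0,0,0,0,0,0]' 0.025 80
python3 -m creep '[0,0,-0.015,0,0,0, 0,0,-0.015,0,0,0, 0,0,-0.015,0,0,0, 0,0,-0.015,0,0,0, 0,0,-0.01,0,0,0, 0,0,0,0,0,0, 0,0,0,0,0,0, 0,0,0,0,0,0]'
python3 -c "
from h import *
c,K,T=grab('wrist'); cv2.imwrite('pics/w6.png',c)
pf(w(-.13,-.06),.09)"
```

```text
time_s: 17.32
eef_pos: [0.3714, 0.2351, 0.0087]
ee_rot: [0.058, 0.998, 0.001, 0.001]
ft_force: [-2.2, 2.8, 6.5]
grip_width: 0.0342
grip_force: 79.9
time_s: 17.98
eef_pos: [0.3698, 0.2336, 0.0769]
ee_rot: [0.058, 0.998, -0.0, -0.0]
ft_force: [0.4, 0.0, -3.7]
grip_width: 0.0345
grip_force: 80.6
rotvec [-0.0007 -0.0014 -0.2077] shift [ -25.1 -305.2  -13.4] F [ 1.   0.7 -4.2] grip 0.0342 80.6 t 18.0 eef [0.3697 0.2335 0.0766]
```

View pics/w6.png

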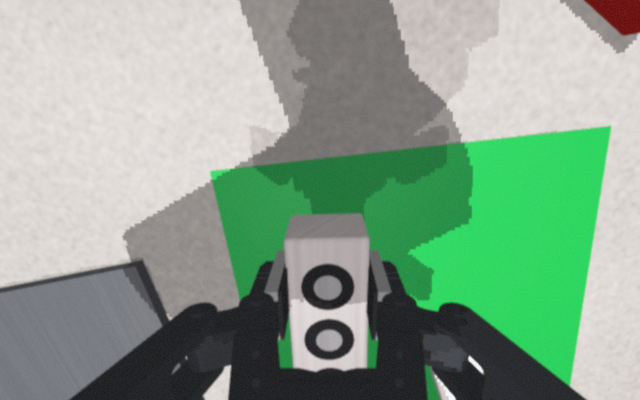

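The bar is held squarely: its tail end is at (327,225) and it's centred between the pads. I carry it to channel 1's mouth.

```bash
python3 -m creep '[0,0,0,0,0,-0.104, 0,0,0,0,0,-0.104, -0.0018,-0.0218,-0.001,0,0,0, -0.0018,-0.0218,-0.001,0,0,0, -0.0018,-0.0218,-0.001,0,0,0, -0.0018,-0.0218,-0.001,0,0,0, -0.0018,-0.0218,-0.001,0,0,0, -0.0018,-0.0218,-0.001,0,0,0]' >/dev/null
python3 -m creep '[-0.0018,-0.0218,-0.001,0,0,0, -0.0018,-0.0218,-0.001,0,0,0, -0.0018,-0.0218,-0.001,0,0,0, -0.0018,-0.0218,-0.001,0,0,0, -0.0018,-0.0218,-0.001,0,0,0, -0.0018,-0.0218,-0.001,0,0,0, -0.0018,-0.0218,-0.001,0,0,0, -0.0018,-0.0218,-0.001,0,0,0]' >/dev/null
python3 -m creep '[0,0,0,0,0,0, 0,0,0,0,0,0, 0,0,0,0,0,0, 0,0,0,0,0,0, 0,0,0,0,0,0, 0,0,0,0,0,0, 0,0,0,0,0,0, 0,0,0,0,0,0]' >/dev/null
cat >> h.py <<'E'
def held(n="top",bottom=.01,box=(-.16,-.11,.0,.11)):
    "bar top face in press-frame box, mm"
    im,K,T=grab(n); h=cv2.cvtColor(im,cv2.COLOR_BGR2HSV); cv2.imwrite('pics/_last.png',im)
    q=np.array([np.r_[w(x,y),bottom+.03] for x,y in((box[0],box[1]),(box[2],box[1]),(box[2],box[3]),(box[0],box[3]))]); m=np.zeros(im.shape[:2],np.uint8); cv2.fillConvexPoly(m,proj(K,T,q).astype(np.int32),255)
    m&=cv2.inRange(h,(0,0,135),(180,60,255)); m=cv2.morphologyEx(m,cv2.MORPH_CLOSE,np.ones((3,3)))
    for c in cv2.findContours(m,0,2)[0]:
        if cv2.contourArea(c)<40: continue
        v=(ray(K,T,cv2.boxPoints(cv2.minAreaRect(c)),bottom+.03)-PX)@R.from_euler("z",PY).as_matrix()[:2,:2]; print(n,"box press mm",np.round(1e3*v).tolist())
E
python3 -c "
from h import *
pf(w(-.13,-.06),.0195); held('top',.08); held('scene',.08)"
```

```text
rotvec [-0.0001  0.0001  0.0012] shift [ 1.  -0.6 71.9] F [-0.   0.2 -3.4] grip 0.0344 81.1 t 20.0 eef [ 0.4233 -0.0674  0.0914]
scene box press mm [[-162.0, -110.0], [-166.0, -88.0], [-103.0, -89.0], [-99.0, -110.0]]
scene box press mm [[-136.0, -74.0], [-143.0, -40.0], [-27.0, -39.0], [-21.0, -72.0]]
scene box press mm [[-195.0, 22.0], [-151.0, 126.0], [-83.0, 83.0], [-127.0, -17.0]]
```

```bash
python3 -m creep '[0.001,-0.0006,0.012,0,0,0, 0,0,0.012,0,0,0, 0,0,0.012,0,0,0, 0,0,0.012,0,0,0, 0,0,0.012,0,0,0, 0,0,0.008,0,0,0, 0,0,0.004,0,0,0, 0,0,0,0,0,0]'
python3 -m creep '[-0.005,0,0,0,0,0, -0.0065,0,0,0,0,0, -0.0065,0,0,0,0,0, -0.0065,0,0,0,0,0, -0.0065,0,0,0,0,0, -0.0065,0,0,0,0,0, -0.0065,0,0,0,0,0, -0.0065,0,0,0,0,0]'
python3 -c "
from h import *
pp()"
```

```text
time_s: 20.8
eef_pos: [0.4221, -0.0683, 0.0192]
ee_rot: [-0.046, 0.999, 0.0, -0.0]
ft_force: [-0.9, 0.4, -3.0]
grip_width: 0.0342
grip_force: 81.2
time_s: 21.47
eef_pos: [0.4731, -0.0642, 0.0193]
ee_rot: [-0.045, 0.999, -0.001, -0.0]
ft_force: [-0.8, -2.7, -2.8]
grip_width: 0.0347
grip_force: 80.8
press-frame tcp mm [-79.1 -60.7  19.3] F [-0.8 -2.7 -2.8] grip 0.0347 80.8 t 21.5
```

```bash
python3 -m creep '[-0.0065,0,0,0,0,0, -0.0065,0,0,0,0,0, -0.0065,0,0,0,0,0, -0.0065,0,0,0,0,0, -0.0065,0,0,0,0,0, -0.0065,0,0,0,0,0, -0.0065,0,0,0,0,0, -0.0065,0,0,0,0,0]'
python3 -c "
from h import *
pp()"
```

```text
time_s: 22.13
eef_pos: [0.525, -0.0592, 0.0193]
ee_rot: [-0.045, 0.999, -0.0, -0.0]
ft_force: [-2.5, -3.1, -4.2]
grip_width: 0.0341
grip_force: 80.6
press-frame tcp mm [-27.  -60.5  19.3] F [-2.5 -3.1 -4.2] grip 0.0341 80.6 t 22.1
```

```bash
python3 -m creep '[0,0,0,0,0,0, 0,0,0,0,0,0, 0,0,0,0,0,0, 0,0,-0.006,0,0,0, 0,0,-0.012,0,0,0, 0,0,-0.012,0,0,0, 0,0,-0.012,0,0,0, 0,0,-0.003,0,0,0]' 0.05
python3 -m creep '[0.012,0,0,0,0,0, 0.012,0,0,0,0,0, 0.012,0,0,0,0,0, 0.012,0,0,0,0,0, 0,0,0,0,0,0, 0,0,0.015,0,0,0, 0,0,0.015,0,0,0, 0,0,0.014,0,0,0]' 0 
python3 -c "
from h import *
pp(); held('top',.01); held('scene',.01)"
```

```text
time_s: 22.8
eef_pos: [0.527, -0.0585, 0.0667]
ee_rot: [-0.046, 0.999, 0.0, 0.003]
ft_force: [-0.4, 0.2, -0.0]
grip_width: 0.0498
grip_force: 0.0
time_s: 23.47
eef_pos: [0.4784, -0.0633, 0.0202]
ee_rot: [-0.046, 0.999, 0.0, 0.002]
ft_force: [0.3, -1.0, 0.7]
grip_width: 0.0002
grip_force: 0.0
press-frame tcp mm [-73.7 -60.3  20.2] F [ 0.3 -1.   0.7] grip 0.0002 0.0 t 23.5
scene box press mm [[-47.0, -77.0], [-52.0, -43.0], [-2.0, -43.0], [2.0, -77.0]]
scene box press mm [[-162.0, -110.0], [-162.0, -40.0], [-132.0, -45.0], [-132.0, -114.0]]
scene box press mm [[-144.0, 60.0], [-154.0, 111.0], [-48.0, 111.0], [-40.0, 61.0]]
```

Bar A lies on the line y=-60 with its tail at about -50. I push its tail with the fingers shut.

```bash
python3 -m creep '[-0.006,0,0,0,0,0, -0.007,0,0,0,0,0, -0.007,0,0,0,0,0, -0.007,0,0,0,0,0, -0.007,0,0,0,0,0, -0.007,0,0,0,0,0, -0.007,0,0,0,0,0, -0.007,0,0,0,0,0]'
python3 -m creep '[-0.002,0,0,0,0,0, -0.002,0,0,0,0,0, -0.001,0,0,0,0,0, -0.001,0,0,0,0,0, 0,0,0,0,0,0, 0,0,0,0,0,0, 0,0,0,0,0,0, 0,0,0,0,0,0]'
python3 -c "
from h import *
pp()"
```

```text
time_s: 24.23
eef_pos: [0.5319, -0.0584, 0.0204]
ee_rot: [-0.046, 0.999, -0.0, -0.0]
ft_force: [-4.3, -0.2, 3.5]
grip_width: 0.0001
grip_force: 2.3
time_s: 24.9
eef_pos: [0.5375, -0.0579, 0.0203]
ee_rot: [-0.046, 0.999, 0.0, 0.0]
ft_force: [-1.5, 0.6, -0.3]
grip_width: -0.0002
grip_force: 1.0
press-frame tcp mm [-14.4 -60.2  20.3] F [-1.5  0.6 -0.3] grip -0.0002 1.0 t 24.9
```

```bash
python3 -m creep '[-0.001,0,0,0,0,0, -0.001,0,0,0,0,0, -0.001,0,0,0,0,0, -0.001,0,0,0,0,0, 0,0,0,0,0,0, 0,0,0,0,0,0, 0,0,0,0,0,0, 0,0,0,0,0,0]' | grep -E 'eef|ft'
python3 -m creep '[-0.001,0,0,0,0,0, -0.001,0,0,0,0,0, 0,0,0,0,0,0, 0,0,0,0,0,0, 0,0,0,0,0,0, 0,0,0,0,0,0, 0,0,0,0,0,0, 0,0,0,0,0,0]'| grep -E 'eef|ft'
python3 -c "
from h import *
pp()"
```

```text
eef_pos: [0.541, -0.0576, 0.0203]
ft_force: [-4.0, -0.7, 1.8]
eef_pos: [0.541, -0.0576, 0.0203]
ft_force: [-9.4, -1.3, 6.9]
press-frame tcp mm [-10.9 -60.3  20.3] F [-9.4 -1.3  6.9] grip -0.0003 5.0 t 26.2
```

The force rises at -10.9 mm with no further travel, so this bar is home against the end wall. I retreat and measure the rest.

```bash
python3 -m creep '[0.01,0,0,0,0,0, 0.01,0,0,0,0,0, 0.005,0,-0.01,0,0,0, 0,0,-0.02,0,0,0, 0,0,-0.025,0,0,0, 0,0,-0.025,0,0,0, 0,0,-0.02,0,0,0, 0,0,0,0,0,0]' 0.07 80 | grep -E 'eef|ft'
python3 -c "
from h import *
b,im=bars()
for k in b: pf(gp(k),.10,k[1]); pp()"
```

```text
eef_pos: [0.523, -0.0604, 0.1258]
ft_force: [-0.0, -0.5, 0.4]
bar [0.5435 0.3271] lens [np.float64(0.037), np.float64(0.134)] yaw 0.222
bar [0.5846 0.2315] lens [np.float64(0.038), np.float64(0.129)] yaw 0.023
rotvec [-0.0026  0.0077 -0.1308] shift [-66.4 373.   23.7] F [-0.  -0.3 -0.3] grip 0.0701 0.0 t 26.9 eef [ 0.5219 -0.0602  0.1237]
press-frame tcp mm [-30.1 -61.1 123.7] F [-0.  -0.3 -0.3] grip 0.0701 0.0 t 26.9
rotvec [-0.0018  0.0079  0.0683] shift [-29.4 290.2  23.7] F [-0.  -0.3 -0.3] grip 0.0701 0.0 t 26.9 eef [ 0.5219 -0.0602  0.1237]
press-frame tcp mm [-30.1 -61.1 123.7] F [-0.  -0.3 -0.3] grip 0.0701 0.0 t 26.9
```

```bash
python3 -m creep '[0,0,0,0,0,0.068, -0.002,0.0193,0.0016,0,0,0, -0.002,0.0193,0.0016,0,0,0, -0.002,0.0193,0.0016,0,0,0, -0.002,0.0193,0.0016,0,0,0, -0.002,0.0193,0.0016,0,0,0, -0.002,0.0193,0.0016,0,0,0, -0.002,0.0193,0.0016,0,0,0]' >/dev/null
python3 -m creep '[-0.002,0.0193,0.0016,0,0,0, -0.002,0.0193,0.0016,0,0,0, -0.002,0.0193,0.0016,0,0,0, -0.002,0.0193,0.0016,0,0,0, -0.002,0.0193,0.0016,0,0,0, -0.002,0.0193,0.0016,0,0,0, -0.002,0.0193,0.0016,0,0,0, -0.002,0.0193,0.0016,0,0,0]' >/dev/null
python3 -c "
from h import *
b,im=bars('wrist'); pf(gp((np.array([.5846,.2315]),.023)),.008,.023)"
```

```text
bar [0.5963 0.377 ] lens [np.float64(0.037), np.float64(0.019)] yaw -0.846
bar [0.5838 0.232 ] lens [np.float64(0.035), np.float64(0.132)] yaw 0.049
bar [0.5423 0.3264] lens [np.float64(0.035), np.float64(0.133)] yaw 0.242
rotvec [0.0033 0.0003 0.0034] shift [-2.6 -4.6 87.4] F [ 0.1  1.9 -0.2] grip 0.0698 0.0 t 28.3 eef [0.5419 0.2351 0.0954]
```

```bash
python3 -m creep '[-0.0013,-0.002,0.015,0,0,0, -0.0013,-0.002,0.015,0,0,-0.01, 0,0,0.015,0,0,0, 0,0,0.015,0,0,0, 0,0,0.015,0,0,0, 0,0,0.009,0,0,0, 0,0,0.0034,0,0,0, 0,0,0,0,0,0]' | grep -E 'eef|ft'
python3 -m creep '[0,0,0,0,0,0, 0,0,0,0,0,0, 0,0,0,0,0,0, 0,0,0,0,0,0, 0,0,0,0,0,0, 0,0,0,0,0,0, 0,0,0,0,0,0, 0,0,0,0,0,0]' 0.025 80
python3 -m creep '[0,0,-0.015,0,0,0, 0,0,-0.015,0,0,0, 0,0,-0.015,0,0,0, 0,0,-0.015,0,0,0, 0,0,-0.015,0,0,0, 0,0,0,0,0,0, 0,0,0,0,0,0, 0,0,0,0,0,0]'
python3 -c "
from h import *
pf(w(-.13,0),.09)"
```

```text
eef_pos: [0.5438, 0.2264, 0.0079]
ft_force: [0.1, -0.4, 0.2]
time_s: 29.67
eef_pos: [0.5455, 0.2271, 0.0104]
ee_rot: [-0.017, 1.0, 0.001, 0.001]
ft_force: [-0.1, 1.2, 5.1]
grip_width: 0.0343
grip_force: 80.4
time_s: 30.33
eef_pos: [0.5438, 0.2263, 0.0831]
ee_rot: [-0.017, 1.0, -0.0, -0.001]
ft_force: [-0.4, -0.2, -2.7]
grip_width: 0.0344
grip_force: 79.9
rotvec [-0.0004 -0.0012 -0.0577] shift [ 147.6 -222.2   -6.9] F [-0.4 -0.2 -2.7] grip 0.0344 79.9 t 30.3 eef [0.5438 0.2263 0.0831]
```

```bash
python3 -m creep '[0,0,-0.003,0,0,-0.0577, 0.0105,-0.0159,-0.0003,0,0,0, 0.0105,-0.0159,-0.0003,0,0,0, 0.0105,-0.0159,-0.0003,0,0,0, 0.0105,-0.0159,-0.0003,0,0,0, 0.0105,-0.0159,-0.0003,0,0,0, 0.0105,-0.0159,-0.0003,0,0,0, 0.0105,-0.0159,-0.0003,0,0,0]' >/dev/null
python3 -m creep '[0.0105,-0.0159,-0.0003,0,0,0, 0.0105,-0.0159,-0.0003,0,0,0, 0.0105,-0.0159,-0.0003,0,0,0, 0.0105,-0.0159,-0.0003,0,0,0, 0.0105,-0.0159,-0.0003,0,0,0, 0.0105,-0.0159,-0.0003,0,0,0, 0.0105,-0.0159,-0.0003,0,0,0, 0,0,0,0,0,0]' >/dev/null
python3 -m creep '[0,0,0,0,0,0, 0,0,0,0,0,0, 0,0,0,0,0,0, 0,0,0,0,0,0, 0,0,0,0,0,0, 0,0,0,0,0,0, 0,0,0,0,0,0, 0,0,0,0,0,0]' >/dev/null
python3 -c "
from h import *
pf(w(-.13,0),.0205); held('scene',.08); bars('top')"
```

```text
rotvec [-0.0001 -0.      0.0006] shift [ 1.4  0.1 70.6] F [ 0.1 -0.2 -2.1] grip 0.0344 80.0 t 32.3 eef [ 0.4183 -0.0083  0.0911]
scene box press mm [[-163.0, -109.0], [-166.0, -22.0], [-101.0, -32.0], [-99.0, -118.0]]
scene box press mm [[-130.0, -15.0], [-136.0, 18.0], [-24.0, 18.0], [-19.0, -14.0]]
scene box press mm [[-145.0, 40.0], [-153.0, 112.0], [-102.0, 107.0], [-94.0, 35.0]]
bar [0.5428 0.327 ] lens [np.float64(0.037), np.float64(0.133)] yaw 0.222
```

```bash
python3 -m creep '[0,0,0.012,0,0,0, 0,0,0.012,0,0,0, 0,0,0.012,0,0,0, 0,0,0.012,0,0,0, 0,0,0.012,0,0,0, 0,0,0.008,0,0,0, 0,0,0.0025,0,0,0, 0,0,0,0,0,0]' | grep -E 'eef|ft'
python3 -m creep '[-0.005,0,0,0,0,0, -0.0065,0,0,0,0,0, -0.0065,0,0,0,0,0, -0.0065,0,0,0,0,0, -0.0065,0,0,0,0,0, -0.0065,0,0,0,0,0, -0.0065,0,0,0,0,0, -0.0065,0,0,0,0,0]'| grep -E 'eef|ft'
python3 -c "
from h import *
pp()"
```

```text
eef_pos: [0.4179, -0.0084, 0.0207]
ft_force: [-0.1, 1.5, -1.0]
eef_pos: [0.4691, -0.0039, 0.0206]
ft_force: [-1.7, -0.2, -0.9]
press-frame tcp mm [-77.6  -0.3  20.6] F [-1.7 -0.2 -0.9] grip 0.0345 80.2 t 33.8
```

```bash
python3 -m creep '[-0.0065,0,0,0,0,0, -0.0065,0,0,0,0,0, -0.0065,0,0,0,0,0, -0.0065,0,0,0,0,0, -0.0065,0,0,0,0,0, -0.0065,0,0,0,0,0, -0.0065,0,0,0,0,0, -0.0055,0,0,0,0,0]'| grep -E 'eef|ft'
python3 -m creep '[0,0,0,0,0,0, 0,0,0,0,0,0, 0,0,0,0,0,0, 0,0,-0.006,0,0,0, 0,0,-0.012,0,0,0, 0,0,-0.012,0,0,0, 0,0,-0.012,0,0,0, 0,0,-0.003,0,0,0]' 0.05| grep -E 'eef|ft'
python3 -m creep '[0.012,0,0,0,0,0, 0.012,0,0,0,0,0, 0.012,0,0,0,0,0, 0.012,0,0,0,0,0, 0,0,0,0,0,0, 0,0,0.015,0,0,0, 0,0,0.015,0,0,0, 0,0,0.014,0,0,0]' 0 | grep -E 'eef|ft'
python3 -c "
from h import *
pp(); held('scene',.01)"
```

```text
eef_pos: [0.5202, 0.0008, 0.0206]
ft_force: [0.0, -0.9, -2.4]
eef_pos: [0.5204, 0.0005, 0.0678]
ft_force: [0.1, -0.4, -0.1]
eef_pos: [0.4726, -0.0037, 0.0215]
ft_force: [-0.1, 0.3, -0.0]
press-frame tcp mm [-74.1  -0.5  21.5] F [-0.1  0.3 -0. ] grip 0.0001 0.0 t 35.8
scene box press mm [[-47.0, -17.0], [-52.0, 18.0], [-4.0, 17.0], [1.0, -17.0]]
scene box press mm [[-162.0, -110.0], [-163.0, 29.0], [-132.0, 24.0], [-133.0, -114.0]]
scene box press mm [[-112.0, 85.0], [-117.0, 111.0], [-68.0, 111.0], [-63.0, 85.0]]
```

```bash
python3 -m creep '[-0.006,0,0,0,0,0, -0.007,0,0,0,0,0, -0.007,0,0,0,0,0, -0.007,0,0,0,0,0, -0.007,0,0,0,0,0, -0.007,0,0,0,0,0, -0.007,0,0,0,0,0, -0.007,0,0,0,0,0]'| grep -E 'eef|ft'
python3 -m creep '[-0.002,0,0,0,0,0, -0.002,0,0,0,0,0, -0.002,0,0,0,0,0, -0.001,0,0,0,0,0, -0.001,0,0,0,0,0, 0,0,0,0,0,0, 0,0,0,0,0,0, 0,0,0,0,0,0]'| grep -E 'eef|ft'
python3 -m creep '[-0.001,0,0,0,0,0, -0.001,0,0,0,0,0, 0,0,0,0,0,0, 0,0,0,0,0,0, 0,0,0,0,0,0, 0,0,0,0,0,0, 0,0,0,0,0,0, 0,0,0,0,0,0]'| grep -E 'eef|ft'
python3 -c "
from h import *
pp()"
```

```text
eef_pos: [0.5269, 0.0014, 0.0218]
ft_force: [-2.4, -0.2, 1.7]
eef_pos: [0.5346, 0.0021, 0.0217]
ft_force: [0.7, -0.6, -0.3]
eef_pos: [0.5354, 0.0022, 0.0216]
ft_force: [-4.8, -1.1, 4.0]
press-frame tcp mm [-11.   -0.2  21.6] F [-4.8 -1.1  4. ] grip -0.0 2.6 t 37.8
```

The second bar is home, stopping at the same -11 mm. I go on to bar B.

```bash
python3 -m creep '[0.01,0,0,0,0,0, 0.01,0,0,0,0,0, 0.005,0,-0.01,0,0,0, 0,0,-0.02,0,0,0, 0,0,-0.025,0,0,0, 0,0,-0.025,0,0,0, 0,0,-0.02,0,0,0, 0,0,0,0,0,0]' 0.07 80 | grep -E 'eef|ft'
python3 -c "
from h import *
b,im=bars()
for k in b: pf(gp(k),.10,k[1])"
```

```text
eef_pos: [0.5155, -0.0004, 0.1267]
ft_force: [2.0, 0.5, 0.2]
bar [0.5428 0.327 ] lens [np.float64(0.037), np.float64(0.133)] yaw 0.222
rotvec [-0.0018  0.0071 -0.1312] shift [-59.8 312.9  24.8] F [ 0.2  0.7 -0.4] grip 0.0698 0.0 t 38.5 eef [ 5.145e-01 -3.000e-04  1.248e-01]
```

```bash
python3 -m creep '[0,0,0,0,0,-0.066, 0,0,0,0,0,-0.066, -0.0043,0.0223,0.0017,0,0,0, -0.0043,0.0223,0.0017,0,0,0, -0.0043,0.0223,0.0017,0,0,0, -0.0043,0.0223,0.0017,0,0,0, -0.0043,0.0223,0.0017,0,0,0, -0.0043,0.0223,0.0017,0,0,0]' >/dev/null
python3 -m creep '[-0.0043,0.0223,0.0017,0,0,0, -0.0043,0.0223,0.0017,0,0,0, -0.0043,0.0223,0.0017,0,0,0, -0.0043,0.0223,0.0017,0,0,0, -0.0043,0.0223,0.0017,0,0,0, -0.0043,0.0223,0.0017,0,0,0, -0.0043,0.0223,0.0017,0,0,0, -0.0043,0.0223,0.0017,0,0,0]' >/dev/null
python3 -m creep '[0,0,0,0,0,0, 0,0,0,0,0,0, 0,0,0,0,0,0, 0,0,0,0,0,0, 0,0,0,0,0,0, 0,0,0,0,0,0, 0,0,0,0,0,0, 0,0,0,0,0,0]' >/dev/null
python3 -c "
from h import *
b,im=bars('wrist'); pf(gp((np.array([.5428,.3265]),.225)),.008,.225)"
```

```text
bar [0.5956 0.384 ] lens [np.float64(0.045), np.float64(0.025)] yaw -0.836
bar [0.5317 0.398 ] lens [np.float64(0.006), np.float64(0.039)] yaw 0.715
bar [0.5387 0.3264] lens [np.float64(0.035), np.float64(0.136)] yaw 0.249
rotvec [-0.      0.0002 -0.0026] shift [-2.5 -0.5 90. ] F [-0.6  0.7  0.2] grip 0.0696 0.0 t 40.6 eef [0.5013 0.3175 0.098 ]
```

```bash
python3 -m creep '[-0.002,0,0.015,0,0,0, 0,0,0.015,0,0,0, 0,0,0.015,0,0,0, 0,0,0.015,0,0,0, 0,0,0.015,0,0,0, 0,0,0.01,0,0,0, 0,0,0.005,0,0,0, 0,0,0,0,0,0]' | grep -E 'eef|ft'
python3 -m creep '[0,0,0,0,0,0, 0,0,0,0,0,0, 0,0,0,0,0,0, 0,0,0,0,0,0, 0,0,0,0,0,0, 0,0,0,0,0,0, 0,0,0,0,0,0, 0,0,0,0,0,0]' 0.025 80
python3 -m creep '[0,0,-0.015,0,0,0, 0,0,-0.015,0,0,0, 0,0,-0.015,0,0,0, 0,0,-0.015,0,0,0, 0,0,-0.015,0,0,0, 0,0,-0.006,0,0,0, 0,0,0,0,0,0, 0,0,0,0,0,0]'
python3 -c "
from h import *
pf(w(-.13,.06),.09)"
```

```text
eef_pos: [0.5023, 0.3178, 0.0068]
ft_force: [0.3, 0.3, 0.0]
time_s: 41.92
eef_pos: [0.5039, 0.3185, 0.0092]
ee_rot: [-0.111, 0.994, 0.0, 0.001]
ft_force: [-1.0, -1.6, 6.5]
grip_width: 0.0345
grip_force: 80.8
time_s: 42.58
eef_pos: [0.5027, 0.3181, 0.0884]
ee_rot: [-0.111, 0.994, -0.0, -0.0]
ft_force: [-1.2, -0.3, -4.4]
grip_width: 0.0346
grip_force: 80.6
rotvec [-1.000e-04 -4.000e-04  1.322e-01] shift [ 115.  -257.4   -1.6] F [-1.2 -0.3 -4.4] grip 0.0346 80.6 t 42.6 eef [0.5027 0.3181 0.0884]
```

```bash
python3 -m creep '[0,0,-0.002,0,0,0.066, 0,0,0,0,0,0.066, 0.0082,-0.0184,0,0,0,0, 0.0082,-0.0184,0,0,0,0, 0.0082,-0.0184,0,0,0,0, 0.0082,-0.0184,0,0,0,0, 0.0082,-0.0184,0,0,0,0, 0.0082,-0.0184,0,0,0,0]' >/dev/null
python3 -m creep '[0.0082,-0.0184,0,0,0,0, 0.0082,-0.0184,0,0,0,0, 0.0082,-0.0184,0,0,0,0, 0.0082,-0.0184,0,0,0,0, 0.0082,-0.0184,0,0,0,0, 0.0082,-0.0184,0,0,0,0, 0.0082,-0.0184,0,0,0,0, 0.0082,-0.0184,0,0,0,0]' >/dev/null
python3 -m creep '[0,0,0,0,0,0, 0,0,0,0,0,0, 0,0,0,0,0,0, 0,0,0,0,0,0, 0,0,0,0,0,0, 0,0,0,0,0,0, 0,0,0,0,0,0, 0,0,0,0,0,0]' >/dev/null
python3 -c "
from h import *
pf(w(-.13,.06),.0195); held('scene',.08)"
```

```text
rotvec [-0.     -0.      0.0008] shift [ 0.7 -0.1 71.3] F [-0.2 -0.2 -4. ] grip 0.0345 81.1 t 44.6 eef [0.4121 0.0516 0.0908]
scene box press mm [[-163.0, -109.0], [-164.0, 30.0], [-99.0, 17.0], [-100.0, -119.0]]
scene box press mm [[-126.0, 44.0], [-133.0, 79.0], [-26.0, 79.0], [-20.0, 45.0]]
```

```bash
python3 -m creep '[0,0,0.012,0,0,0, 0,0,0.012,0,0,0, 0,0,0.012,0,0,0, 0,0,0.012,0,0,0, 0,0,0.012,0,0,0, 0,0,0.008,0,0,0, 0,0,0.003,0,0,0, 0,0,0,0,0,0]' | grep -E 'eef|ft'
python3 -m creep '[-0.005,0,0,0,0,0, -0.0065,0,0,0,0,0, -0.0065,0,0,0,0,0, -0.0065,0,0,0,0,0, -0.0065,0,0,0,0,0, -0.0065,0,0,0,0,0, -0.0065,0,0,0,0,0, -0.0065,0,0,0,0,0]'| grep -E 'eef|ft'
python3 -c "
from h import *
pp()"
```

```text
eef_pos: [0.4117, 0.0513, 0.0197]
ft_force: [-0.2, 0.4, -4.2]
eef_pos: [0.4631, 0.0559, 0.0198]
ft_force: [0.3, -0.1, -4.3]
press-frame tcp mm [-78.2  59.8  19.8] F [ 0.3 -0.1 -4.3] grip 0.0343 81.2 t 46.0
```

```bash
python3 -m creep '[-0.0065,0,0,0,0,0, -0.0065,0,0,0,0,0, -0.0065,0,0,0,0,0, -0.0065,0,0,0,0,0, -0.0065,0,0,0,0,0, -0.0065,0,0,0,0,0, -0.0065,0,0,0,0,0, -0.0055,0,0,0,0,0]'| grep -E 'eef|ft'
python3 -m creep '[0,0,0,0,0,0, 0,0,0,0,0,0, 0,0,0,0,0,0, 0,0,-0.006,0,0,0, 0,0,-0.012,0,0,0, 0,0,-0.012,0,0,0, 0,0,-0.012,0,0,0, 0,0,-0.003,0,0,0]' 0.05| grep -E 'eef|ft'
python3 -m creep '[0.012,0,0,0,0,0, 0.012,0,0,0,0,0, 0.012,0,0,0,0,0, 0.012,0,0,0,0,0, 0,0,0,0,0,0, 0,0,0.015,0,0,0, 0,0,0.015,0,0,0, 0,0,0.014,0,0,0]' 0 | grep -E 'eef|ft'
python3 -c "
from h import *
pp(); held('scene',.01)"
```

```text
eef_pos: [0.514, 0.0605, 0.0198]
ft_force: [-0.7, -0.9, -4.0]
eef_pos: [0.5143, 0.0605, 0.0671]
ft_force: [0.5, -0.3, 1.0]
eef_pos: [0.4665, 0.0561, 0.0207]
ft_force: [1.2, -1.0, -0.2]
press-frame tcp mm [-74.7  59.7  20.7] F [ 1.2 -1.  -0.2] grip 0.0001 0.0 t 48.0
scene box press mm [[-46.0, 43.0], [-51.0, 77.0], [-5.0, 76.0], [-1.0, 43.0]]
scene box press mm [[-162.0, -110.0], [-163.0, 93.0], [-132.0, 87.0], [-132.0, -114.0]]
```

```bash
python3 -m creep '[-0.006,0,0,0,0,0, -0.007,0,0,0,0,0, -0.007,0,0,0,0,0, -0.007,0,0,0,0,0, -0.007,0,0,0,0,0, -0.007,0,0,0,0,0, -0.007,0,0,0,0,0, -0.007,0,0,0,0,0]'| grep -E 'eef|ft'
python3 -m creep '[-0.002,0,0,0,0,0, -0.002,0,0,0,0,0, -0.002,0,0,0,0,0, -0.001,0,0,0,0,0, -0.001,0,0,0,0,0, 0,0,0,0,0,0, 0,0,0,0,0,0, 0,0,0,0,0,0]'| grep -E 'eef|ft'
python3 -m creep '[-0.001,0,0,0,0,0, -0.001,0,0,0,0,0, 0,0,0,0,0,0, 0,0,0,0,0,0, 0,0,0,0,0,0, 0,0,0,0,0,0, 0,0,0,0,0,0, 0,0,0,0,0,0]'| grep -E 'eef|ft'
python3 -c "
from h import *
pp()"
```

```text
eef_pos: [0.5206, 0.0612, 0.021]
ft_force: [-3.9, -1.1, 3.1]
eef_pos: [0.5286, 0.0619, 0.0209]
ft_force: [-0.6, -0.1, -0.4]
eef_pos: [0.5298, 0.062, 0.0209]
ft_force: [-5.6, -1.2, 2.6]
press-frame tcp mm [-11.2  59.8  20.9] F [-5.6 -1.2  2.6] grip -0.0002 2.5 t 50.0
```

All three bars stopped at the same home position. I retreat, rise and go over the handle, with a check picture on the way.

```bash
python3 -m creep '[0.01,0,0,0,0,0, 0.01,0,0,0,0,0, 0.005,0,-0.02,0,0,0, 0,0,-0.03,0,0,0, 0,0,-0.035,0,0,0, 0,0,-0.035,0,0,0, 0,0,-0.035,0,0,0, 0,0,-0.035,0,0,0]' 0.06 100 | grep -E 'eef|ft'
python3 -m creep '[0,0,-0.03,0,0,0, 0,0,-0.03,0,0,0, 0,0,-0.01,0,0,0, 0,0,0,0,0,0, 0,0,0,0,0,0, 0,0,0,0,0,0, 0,0,0,0,0,0, 0,0,0,0,0,0]' | grep -E 'eef|ft'
python3 -c "
from h import *
pf(w(-.122,-.235),.275)
c,K,T=grab('scene'); a=c[180:280,230:390]; b=grab('top')[0][140:240,270:430]; cv2.imwrite('pics/s7.png',cv2.resize(np.hstack([a,b]),None,fx=2.5,fy=2.5,interpolation=2))"
```

```text
eef_pos: [0.5068, 0.0598, 0.2133]
ft_force: [0.6, -0.5, -0.3]
eef_pos: [0.5045, 0.0598, 0.2792]
ft_force: [-0.5, 0.8, -0.8]
rotvec [ 0.0003 -0.0028  0.0001] shift [  85.4 -294.9    4.2] F [-0.5  0.8 -0.8] grip 0.0602 0.0 t 51.4 eef [0.5045 0.0598 0.2792]
```

View pics/s7.png

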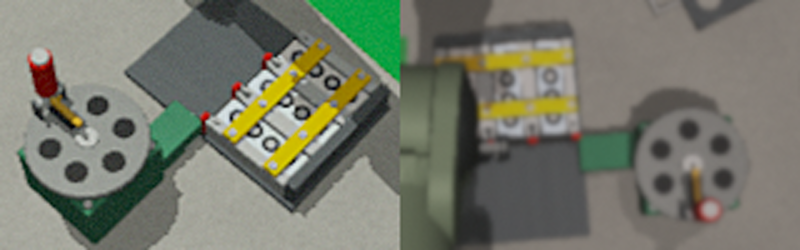

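The scene shows all three bars home under the yellow strips, the teeth standing before the walls, and the handle upright at (40,75). I move above the handle.

```bash
python3 -m creep '[0.0061,-0.021,0.0003,0,0,0, 0.0061,-0.021,0.0003,0,0,0, 0.0061,-0.021,0.0003,0,0,0, 0.0061,-0.021,0.0003,0,0,0, 0.0061,-0.021,0.0003,0,0,0, 0.0061,-0.021,0.0003,0,0,0, 0.0061,-0.021,0.0003,0,0,0, 0.0061,-0.021,0.0003,0,0,0]' >/dev/null
python3 -m creep '[0.0061,-0.021,0.0003,0,0,0, 0.0061,-0.021,0.0003,0,0,0, 0.0061,-0.021,0.0003,0,0,0, 0.0061,-0.021,0.0003,0,0,0, 0.0061,-0.021,0.0003,0,0,0, 0.0061,-0.021,0.0003,0,0,0, 0,0,0,0,0,0, 0,0,0,0,0,0]' >/dev/null
python3 -c "
from h import *
pf(w(-.122,-.235),.195); print(ctrl.get_state()['joint_positions'])
c,K,T=grab('wrist'); cv2.imwrite('pics/w8.png',c); print(proj(K,T,np.r_[w(-.122,-.235),.241]))
m=cv2.inRange(cv2.cvtColor(c,cv2.COLOR_BGR2HSV),(0,120,60),(8,255,255)); k=max(cv2.findContours(m,0,2)[0],key=cv2.contourArea); print(cv2.boundingRect(k))"
```

```text
rotvec [ 0.0008 -0.0005 -0.002 ] shift [ 0.3 -0.2 81.1] F [ 0.2  0.3 -0. ] grip 0.06 0.0 t 52.8 eef [ 0.4465 -0.2415  0.2761]
[-6.41456631e-01  2.21049102e-01 -2.19390514e-01  1.13129651e+00
  2.80745505e-04 -7.30228643e-01]
[[327.07258994 236.53236608]]
(306, 183, 43, 66)
```

View pics/w8.png

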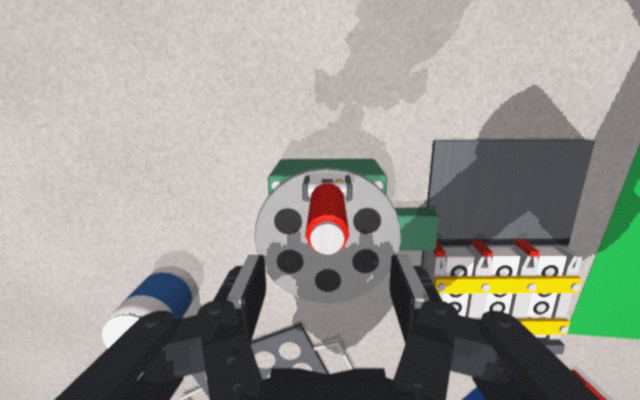

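The washer at (327,238) matches its prediction, so the handle is upright and the wheel at its stop. I descend and grip.

```bash
python3 -m creep '[0,0,0.012,0,0,0, 0,0,0.015,0,0,0, 0,0,0.015,0,0,0, 0,0,0.015,0,0,0, 0,0,0.012,0,0,0, 0,0,0.008,0,0,0, 0,0,0.004,0,0,0, 0,0,0,0,0,0]' | grep -E 'eef|ft'
python3 -m creep '[0,0,0,0,0,0, 0,0,0,0,0,0, 0,0,0,0,0,0, 0,0,0,0,0,0, 0,0,0,0,0,0, 0,0,0,0,0,0, 0,0,0,0,0,0, 0,0,0,0,0,0]' 0.015 100 
python3 -m creep '[-0.0021,0.016,0,0,0,0, -0.0062,0.015,0,0,0,0, -0.0099,0.0128,0,0,0,0, -0.0128,0.0099,0,0,0,0, -0.015,0.0062,0,0,0,0, -0.016,0.0021,0,0,0,0, -0.016,-0.0021,0,0,0,0, -0.015,-0.0062,0,0,0,0]'
python3 -c "
from h import *
pp()
c,K,T=grab('wrist'); m=cv2.inRange(cv2.cvtColor(c,cv2.COLOR_BGR2HSV),(0,120,60),(8,255,255)); k=max(cv2.findContours(m,0,2)[0],key=cv2.contourArea); print(cv2.boundingRect(k))"
```

```text
eef_pos: [0.4466, -0.2399, 0.195]
ft_force: [-0.0, -0.4, 0.4]
time_s: 54.17
eef_pos: [0.4474, -0.2413, 0.1968]
ee_rot: [-0.045, 0.999, -0.001, 0.001]
ft_force: [-0.4, 0.4, 5.5]
grip_width: 0.0264
grip_force: 97.9
time_s: 54.83
eef_pos: [0.5352, -0.18, 0.1968]
ee_rot: [-0.045, 0.999, -0.002, 0.0]
ft_force: [-6.5, -7.1, 6.4]
grip_width: 0.026
grip_force: 99.0
press-frame tcp mm [ -27.8 -181.6  196.8] F [-6.5 -7.1  6.4] grip 0.026 99.0 t 54.8
(293, 219, 70, 113)
```

```bash
python3 -m creep '[-0.0128,-0.0099,0,0,0,0, -0.0099,-0.0128,0,0,0,0, -0.0062,-0.015,0,0,0,0, -0.0021,-0.016,0,0,0,0, 0.0021,-0.016,0,0,0,0, 0.0062,-0.015,0,0,0,0, 0.0099,-0.0128,0,0,0,0, 0.0128,-0.0099,0,0,0,0]' | grep -E 'eef|ft'
python3 -m creep '[0.015,-0.0062,0,0,0,0, 0.016,-0.0021,0,0,0,0, 0.016,0.0021,0,0,0,0, 0.015,0.0062,0,0,0,0, 0.0128,0.0099,0,0,0,0, 0.0099,0.0128,0,0,0,0, 0.0062,0.015,0,0,0,0, 0.0021,0.016,0,0,0,0]' | grep -E 'eef|ft'
python3 -m creep '[0,0.001,0,0,0,0, 0,0,0,0,0,0, 0,0,0,0,0,0, 0,0,0,0,0,0, 0,0,0,0,0,0, 0,0,0,0,0,0, 0,0,0,0,0,0, 0,0,0,0,0,0]'
python3 -c "
from h import *
pp()
c,K,T=grab('wrist'); cv2.imwrite('pics/w9.png',c); print(proj(K,T,np.array([np.r_[w(-.06,-.235),.12],np.r_[w(-.122,-.235),.146],np.r_[w(-.122,-.235),.241],np.r_[w(-.006,-.06),.046],np.r_[w(-.006,-.09),.046]])).round())"
```

```text
eef_pos: [0.5457, -0.2854, 0.1969]
ft_force: [-0.0, 6.5, 5.6]
eef_pos: [0.4472, -0.2424, 0.1969]
ft_force: [3.0, -3.2, 3.2]
time_s: 56.88
eef_pos: [0.4474, -0.2415, 0.1968]
ee_rot: [-0.045, 0.999, -0.002, 0.001]
ft_force: [-1.7, -4.4, 6.4]
grip_width: 0.0262
grip_force: 101.1
press-frame tcp mm [-120.8 -235.   196.8] F [-1.7 -4.4  6.4] grip 0.0262 101.1 t 56.9
[[328. 285.]
 [328. 225.]
 [327. 326.]
 [495. 290.]
 [466. 290.]]
```

View pics/w9.png

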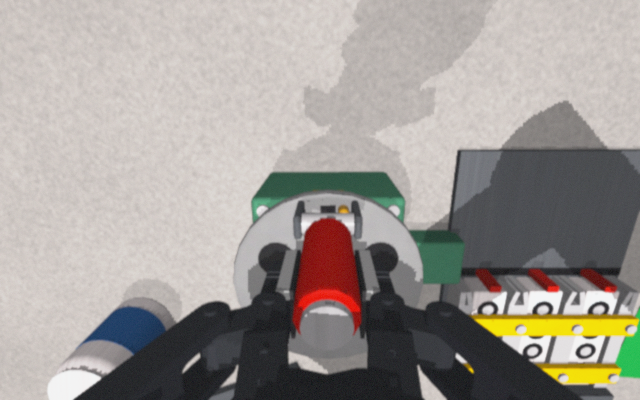

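The teeth at (490,280), (543,280) and (597,280) stand before the bars, so the gate is shut, and the handle is at wheel 0. I fold the handle down.

```bash
python3 -m creep '[-0.0069,0,0.0003,0,0,0, -0.0068,0,0.001,0,0,0, -0.0067,0,0.0017,0,0,0, -0.0065,0,0.0023,0,0,0, -0.0062,0,0.0029,0,0,0, -0.0059,0,0.0036,0,0,0, -0.0055,0,0.0041,0,0,0, -0.0051,0,0.0046,0,0,0]' 0.015 60
python3 -c "
from h import *
pp()
c,K,T=grab('wrist'); cv2.imwrite('pics/_f.png',c); m=cv2.inRange(cv2.cvtColor(c,cv2.COLOR_BGR2HSV),(0,120,60),(8,255,255)); k=max(cv2.findContours(m,0,2)[0],key=cv2.contourArea); print(cv2.boundingRect(k))
for a in (1.57,1.2,1.0,.8,.6): print(a,proj(K,T,np.array([np.r_[w(-.122+r*np.cos(a),-.235),.146+r*np.sin(a)] for r in (.02,.09)])).round().tolist())"
```

```text
time_s: 57.6
eef_pos: [0.4951, -0.2372, 0.1757]
ee_rot: [-0.045, 0.999, -0.002, -0.002]
ft_force: [0.4, -4.7, 1.1]
grip_width: 0.026
grip_force: 106.8
press-frame tcp mm [ -72.9 -235.   175.7] F [ 0.4 -4.7  1.1] grip 0.026 106.8 t 57.6
(293, 174, 69, 164)
1.57 [[327.0, 165.0], [326.0, 220.0]]
1.2 [[327.0, 179.0], [327.0, 307.0]]
1.0 [[327.0, 185.0], [327.0, 330.0]]
0.8 [[327.0, 190.0], [327.0, 340.0]]
0.6 [[327.0, 193.0], [327.0, 339.0]]
```

```bash
python3 -m creep '[-0.0046,0,0.0051,0,0,0, -0.0041,0,0.0055,0,0,0, -0.0036,0,0.0059,0,0,0, -0.0029,0,0.0062,0,0,0, -0.0023,0,0.0065,0,0,0, -0.0017,0,0.0067,0,0,0, -0.001,0,0.0068,0,0,0, -0.0003,0,0.0069,0,0,0]'
python3 -m creep '[0,0,0.001,0,0,0, 0,0,0.001,0,0,0, 0,0,0,0,0,0, 0,0,0,0,0,0, 0,0,0,0,0,0, 0,0,0,0,0,0, 0,0,0,0,0,0, 0,0,0,0,0,0]'
python3 -c "
from h import *
pp()"
```

```text
time_s: 58.32
eef_pos: [0.5163, -0.2352, 0.1263]
ee_rot: [-0.045, 0.999, -0.002, -0.001]
ft_force: [-2.3, -5.3, 9.4]
grip_width: 0.026
grip_force: 94.4
time_s: 58.98
eef_pos: [0.5163, -0.2351, 0.1242]
ee_rot: [-0.045, 0.999, -0.002, -0.001]
ft_force: [-2.3, -5.0, 5.9]
grip_width: 0.0258
grip_force: 94.0
press-frame tcp mm [ -51.6 -234.8  124.2] F [-2.3 -5.   5.9] grip 0.0258 94.0 t 59.0
```

```bash
python3 -m creep '[0,0,0,0,0,0, 0,0,0,0,0,0, 0,0,0,0,0,0, 0,0,0,0,0,0, 0,0,-0.01,0,0,0, 0,0,-0.02,0,0,0, 0,0,-0.02,0,0,0, 0,0,-0.02,0,0,0]' 0.07 | grep -E 'eef|ft'
python3 -m creep '[0.01,0,-0.03,0,0,0, 0.03,0,-0.03,0,0,0, 0.03,0,-0.03,0,0,0, 0.03,0,-0.03,0,0,0, 0.03,0,0,0,0,0, 0.02,0,0,0,0,0, 0,0,0,0,0,0, 0,0,0,0,0,0]' | grep -E 'eef|ft'
python3 -c "
from h import *
import cv2
a=np.array
for n in('wrist','scene','top'):
    c,K,T=grab(n); m=cv2.inRange(cv2.cvtColor(c,cv2.COLOR_BGR2HSV),(0,120,60),(8,255,255)); P=[np.r_[w(-.067,-.235),.146]]
    o=proj(K,T,P[0])[0]; L,_,st,ce=cv2.connectedComponentsWithStats(m)[0:4]
    for s,q in zip(st[1:],ce[1:]):
        if s[4]>15 and np.linalg.norm(q-o)<60:
            k=(cv2.connectedComponents(m)[1]); print(n,'red',s.tolist(),q.round(1))
    for al in (0,.2,.4,1.5):
        for wh in (0,.2): 
            x=.055*np.cos(al); d=-.062+x; pt=np.r_[w(-.06+d*np.cos(wh),-.235+d*np.sin(wh)),.146+.055*np.sin(al)]; print('  crank',al,'wheel',wh,proj(K,T,pt)[0].round(1))
"
```

```text
eef_pos: [0.5164, -0.2331, 0.1948]
ft_force: [0.6, -0.5, -0.1]
eef_pos: [0.3685, -0.2469, 0.313]
ft_force: [-0.2, 0.1, -0.3]
wrist red [314, 265, 25, 67, 1388] [326.  298.6]
  crank 0 wheel 0 [326.  295.5]
  crank 0 wheel 0.2 [324.8 295.7]
  crank 0.2 wheel 0 [326.  300.7]
  crank 0.2 wheel 0.2 [324.5 300.8]
  crank 0.4 wheel 0 [325.9 304.2]
  crank 0.4 wheel 0.2 [323.8 304.4]
  crank 1.5 wheel 0 [325.6 283.3]
  crank 1.5 wheel 0.2 [312.8 284.4]
scene red [250, 219, 23, 20, 192] [260.7 227.8]
  crank 0 wheel 0 [261.9 229.9]
  crank 0 wheel 0.2 [261.6 230.2]
  crank 0.2 wheel 0 [261.2 227.9]
  crank 0.2 wheel 0.2 [260.9 228.2]
  crank 0.4 wheel 0 [260.1 225.4]
  crank 0.4 wheel 0.2 [259.6 226. ]
  crank 1.5 wheel 0 [247.5 210. ]
  crank 1.5 wheel 0.2 [244.7 212.8]
top red [384, 197, 9, 22, 169] [387.8 207.2]
  crank 0 wheel 0 [387.5 207.1]
  crank 0 wheel 0.2 [387.9 207. ]
  crank 0.2 wheel 0 [388.  207.3]
  crank 0.2 wheel 0.2 [388.5 207.2]
  crank 0.4 wheel 0 [388.6 208.2]
  crank 0.4 wheel 0.2 [389.3 208. ]
  crank 1.5 wheel 0 [391.5 223. ]
  crank 1.5 wheel 0.2 [395.2 222.3]
```

```bash
python3 -c "
from h import *
for n in('scene','top'):
    for c in (cv2.imread(f'pics/{n}0.png'),grab(n)[0]):
        m=cv2.inRange(cv2.cvtColor(c,cv2.COLOR_BGR2HSV),(0,120,60),(8,255,255)); _,L,st,ce=cv2.connectedComponentsWithStats(m)
        y0,y1,x0,x1=(190,260,230,345) if n=='scene' else (180,225,285,400)
        for s,q in zip(st[1:],ce[1:]):
            if s[4]>3 and x0<q[0]<x1 and y0<q[1]<y1: print(n,s.tolist(),q.round(1))
        print()
"
```

```text
scene [341, 195, 4, 9, 23] [342.3 199.1]
scene [329, 207, 4, 8, 23] [330.3 209.9]
scene [251, 219, 22, 21, 197] [260.9 228.1]
scene [316, 218, 5, 8, 26] [318.2 221.6]

scene [341, 195, 4, 6, 14] [342.4 197.4]
scene [329, 207, 4, 6, 16] [330.4 208.9]
scene [250, 219, 23, 20, 184] [260.7 227.8]
scene [316, 218, 4, 6, 15] [317.8 220.2]

top [312, 195, 5, 3, 11] [314. 196.]
top [329, 194, 5, 3, 13] [331.3 195. ]
top [295, 196, 4, 4, 13] [296.6 197.6]
top [384, 197, 9, 22, 174] [387.8 207.4]

top [330, 194, 4, 3, 9] [331.4 195.3]
top [295, 197, 4, 3, 10] [296.8 198. ]
top [313, 196, 4, 2, 8] [314.5 196.5]
top [384, 197, 9, 22, 170] [387.8 207.2]
```

The handle and teeth are back within 0.3 px or so of where they started: the handle is flat and the gate shut. I hand in.

```bash
python3 -c "
from rig import ctrl
print(ctrl.get_state()['time_s'],ctrl.finish_job())"
```

```text
the job is handed in; nothing more can be done
60.5667 None
```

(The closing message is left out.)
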